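Put the mixed-up hardware bins back into their own bays

TASK

The hardware bins of the bench tray are mixed up and the green one has been left out on the bench: put every bin into the bay with the label of its own colour, sitting flat on the bay's floor. Bays are taken, so shift a bin into the free bay or onto a clear bit of bench to make room on the way. Carry the bins upright and set them down without dropping them, so that nothing spills, and do not knock over the glue bottle or the sofa foot.

Things in the scene. Friction and masses are not known exactly. Their poses are not given: they have to be found in the camera images.
- bin_red: red open bin of brass tack heads, about 0.3 kg, 80 (x) x 68 (y) x 48 mm high, rim 88 x 76 mm. Its handle runs along x over the middle: flat-sided red sleeve 54 long (x), 16 wide (y), 18 mm tall, centre 84 mm and top 93 mm above the underside, on thin steel posts at x = +-36 mm. Origin: centre of the underside, z up. Same after a half turn.
- bay_red: bay of the red bin: grey pocket with red liner and a red label (14 x 84 mm) on the lip at its -x side. Four bays stand 2 x 2 in a fixed wooden tray, pitch 122 (x), 92 mm (y). Inside 96 (x) x 84 (y) mm, any bin fits with 8 mm to spare each side; floor 4 mm, wall tops 18 mm above the origin. Origin: under the pocket's centre, z up; a bin's x goes along its x, either way round.
- bin_yellow: yellow open bin of steel T-nuts, about 0.3 kg, 80 (x) x 68 (y) x 48 mm high, rim 88 x 76 mm. Its handle runs along x over the middle: flat-sided yellow sleeve 54 long (x), 16 wide (y), 18 mm tall, centre 84 mm and top 93 mm above the underside, on thin steel posts at x = +-36 mm. Origin: centre of the underside, z up. Same after a half turn.
- bay_yellow: bay of the yellow bin: grey pocket with yellow liner and a yellow label (14 x 84 mm) on the lip at its -x side. Four bays stand 2 x 2 in a fixed wooden tray, pitch 122 (x), 92 mm (y). Inside 96 (x) x 84 (y) mm, any bin fits with 8 mm to spare each side; floor 4 mm, wall tops 18 mm above the origin. Origin: under the pocket's centre, z up; a bin's x goes along its x, either way round.
- bin_blue: blue open bin of black furniture glides, about 0.3 kg, 80 (x) x 68 (y) x 48 mm high, rim 88 x 76 mm. Its handle runs along x over the middle: flat-sided blue sleeve 54 long (x), 16 wide (y), 18 mm tall, centre 84 mm and top 93 mm above the underside, on thin steel posts at x = +-36 mm. Origin: centre of the underside, z up. Same after a half turn.
- bay_blue: bay of the blue bin: grey pocket with blue liner and a blue label (14 x 84 mm) on the lip at its -x side. Four bays stand 2 x 2 in a fixed wooden tray, pitch 122 (x), 92 mm (y). Inside 96 (x) x 84 (y) mm, any bin fits with 8 mm to spare each side; floor 4 mm, wall tops 18 mm above the origin. Origin: under the pocket's centre, z up; a bin's x goes along its x, either way round.
- bin_green: green open bin of short pale wooden dowels, about 0.3 kg, 80 (x) x 68 (y) x 48 mm high, rim 88 x 76 mm. Its handle runs along x over the middle: flat-sided green sleeve 54 long (x), 16 wide (y), 18 mm tall, centre 84 mm and top 93 mm above the underside, on thin steel posts at x = +-36 mm. Origin: centre of the underside, z up. Same after a half turn.
- bay_green: bay of the green bin: grey pocket with green liner and a green label (14 x 84 mm) on the lip at its -x side. Four bays stand 2 x 2 in a fixed wooden tray, pitch 122 (x), 92 mm (y). Inside 96 (x) x 84 (y) mm, any bin fits with 8 mm to spare each side; floor 4 mm, wall tops 18 mm above the origin. Origin: under the pocket's centre, z up; a bin's x goes along its x, either way round.
- glue: white glue bottle with an orange cap, 56 mm across and 130 mm tall, standing loose beside the tray; not to be knocked over. Origin: centre of the underside, z up.
- foot: turned dark wooden sofa foot, 104 mm tall, 60 mm across at the top and 28 mm at the bottom, standing loose on the bench beside the tray; not to be knocked over. Origin: centre of the underside, z up.
Things that resemble listed ones, but are neither listed nor needed, are in the scene too. What is shaped like the bin_green but turquoise is not meant.

How it is judged:
By the outcome, as a careful person would: the job done as asked, in the order asked, and still so for the second after the job is handed in, with the robot touching nothing.
It also fails if it takes over 106 s, if anything falls off the work surface, if the arm or the gripper's body presses on something with over 40 N, if the wrist force passes 120 N, or if a joint passes its speed limit or range.

ROBOT

A 7-joint arm with a two-finger parallel gripper is mounted at the origin on the work surface. World frame = base frame: x ahead of the robot, y to its left, z up, the work surface at z = 0. Lengths are in mm, angles in rad, forces in N, time in s.
With the tool pointing down it reaches from about 400 to 875 mm from the base axis. Payload 19.3 kg.
Tool frame: the origin (TCP) lies between the finger pads; the fingertips stand 22 mm ahead of it and the grasp point (between the pads) lies 3 mm ahead of it; x points along the fingers, z is the direction in which the jaws open and shut, and the axes are right-handed (so a half turn about x gives the same grasp; the last joint's range is limited). The gripper opens to 85 mm and grips with 20 to 120 N. Pads are 22 mm wide; open, the fingers measure 114 mm over their backs; the gripper's body (76 mm by 85 mm) begins 54 mm behind the grasp point. The pads swing forward as they close: fully open they stand 13 mm farther back than shut.
Start: joints at [1.268, 0.521, -0.036, 1.599, 0.021, 1.021, -0.113], TCP at [144.161, -608.139, 253.291] pointing down, gripper open.
Joint ranges: [-2.91, 2.91], [-0.3, 2.13], [-1.5, 1.42], [0.17, 2.43], [-1.26, 4.41], [0.16, 1.93], [-2.52, 2.52]. Speed limits (rad/s): [1.89, 1.89, 2.39, 2.39, 3.01, 3.01, 3.01].

INTERFACE

Orientations are given as a rotation vector (axis times angle).
In Python, from cell import telemetry, cams, manip gives the robot as it stands.
- The arm moves only by the tool send_rows, never from a script. Its argument "rows" is text: rows parted by semicolons, each of 7 numbers parted by spaces: the shift along the tool's x, y, z in cm, then the turn, a rotation vector about the tool's x, y, z in degrees, then the finger opening in cm, from 0 to 8.54. In form: tx ty tz ax ay az jaw; .... A call has 1 to 8 rows; each row shifts and turns the commanded pose from where the row before left it, along the tool's axes as they then stand; what a row does not reach is not made up. A row lasts 1/10 s, in which the tool goes at most 50 mm and 8.59 degrees, less where a joint would pass 70% of its speed; a pose out of reach is approached as far as the arm can. A call is refused whole if a number of a shift passes 5 or a number of a turn 8.59, either way. A call with a gripper value outside its range is refused whole. The fingers move at their own pace and stop on an object; the grip force is fixed at half the most. Time passes only in rows, so rows that do not move let the fingers close. It gives the time, the measured TCP pose, the force and the opening at its end, in the units of the state.
- telemetry.read_state(): the state, without advancing time (a new reading comes with each control period).
- cams.get_image(name): name is "side" or "top"; returns a dict with "img" (480x640x3 uint8, red, green, blue), "fx", "fy", "cx", "cy" (pixels), "camera_from_world" (4x4, takes a point from world to camera coordinates). Camera axes: x right, y up, looking along -z (the intrinsics and any distortion apply to the point x, -y, -z); pixel columns grow to the right and rows downward; lengths in mm; the calibration is good to about 2 mm. A picture is of the moment at which its call begins. There is no depth.
- manip.close_job(): hands the job in, once; it reports no verdict.
Trained networks look in a picture, given as the dict that the camera call returned (one of the last four; its "shot" number tells which), for a name from the list of things; names that differ only in an ending like _2 or _b are one class to them, and where a whole thing is asked for, a point or a joint stands for the part that bears it (a point fixed in the world has none). Each returns a list of dicts, best first, with "conf" (0 to 1); they miss things now and then, are a little off and sometimes report something else, mostly with a low value. They report only what shows in the picture. A call takes as long as a camera call. They do not tell look-alikes from the thing itself.
- cams.spot_in(picture, query): "centre" ([x, y, z] in mm, in world coordinates, good to about 4 mm: the middle of the surface that is visible of it).
- cams.landmark_of(picture, query): "centre" ([x, y, z] in mm, in world coordinates, good to about 4 mm: a listed point, or the origin of a listed thing).
The state is a dict: "time_s": time; "q": joint angles; "joint_velocities": joint speeds; "tau": joint torques, N m; "position": TCP position; "ee_rot": TCP orientation; "force": force on the tool from outside, world axes, zero at the start; "moment": the same for the moment, N m; "grip_width": opening from 0.0 (shut) to 1.0 (fully open).
Only numpy, scipy, OpenCV 4.12 (cv2) and the standard library are available. Lean on these libraries where they do the work, as an engineer would, in place of code of your own. Each camera call takes 0.05 s, during which the arm holds its last target.

## Working session

There is one attempt and no reset: what is moved stays moved. The work goes in short steps, Python scripts to look and compute and a tool call to move; the robot and the scene stay as the last step left them, time stands still between calls to the robot, and variables do not carry over. Pictures are saved under pics/ and viewed, and the job is handed in when it is done.

Besides the shell and the picture viewer there is one more tool, called after "Call:" as a command line: name --argument value ..., lists and objects as JSON in quotes. send_rows: Moves the arm, as the interface text tells. Its arguments: {"type":"object","properties":{"rows":{"type":"string"}},"required":["rows"]}

```bash
mkdir -p pics; ls; cat > h.py <<'E'
import numpy as np, cv2
from cell import telemetry, cams, manip
from scipy.spatial.transform import Rotation as R
def shot(n,f):
    p=cams.get_image(n); cv2.imwrite('pics/'+f,p['img'][:,:,::-1]); return p
def proj(p,X):
    M=np.array(p['camera_from_world']);c=M[:3,:3]@np.array(X,float)+M[:3,3]
    return p['cx']+p['fx']*c[0]/-c[2], p['cy']+p['fy']*(-c[1])/-c[2]
def back(p,u,v,z):
    M=np.array(p['camera_from_world']);Rm=M[:3,:3];o=-Rm.T@M[:3,3]
    d=Rm.T@np.array([(u-p['cx'])/p['fx'],-(v-p['cy'])/p['fy'],-1.])
    return o+d*(z-o[2])/d[2]
E
python3 - <<'E'
from h import *
s=telemetry.read_state()
print(s)
print(R.from_rotvec(s['ee_rot']).as_matrix().round(3))
a=shot('top','t0.png');b=shot('side','s0.png')
print({k:v for k,v in a.items() if k!='img'})
for p in (a,b):
  for n in 'bin_red bin_yellow bin_blue bin_green bay_red bay_yellow bay_blue bay_green glue foot'.split():
    for d in cams.landmark_of(p,n)[:3]: print(n,np.round(d['centre'],1),round(d['conf'],2),np.round(proj(p,d['centre'])), [k for k in d])
E
```

```text
pics
{'time_s': 0.0, 'q': array([ 1.26780742,  0.5220041 , -0.03633458,  1.59999396,  0.0212031 ,
        1.02106751, -0.11275865]), 'joint_velocities': array([ 0.00133078,  0.00071892, -0.00026089, -0.00036052,  0.00067573,
       -0.0013018 ,  0.00044424]), 'tau': array([-7.05337370e-04, -9.27112269e+01,  1.97973333e+00, -3.69933987e+01,
        1.79147412e-02,  8.19003879e-03,  1.21277512e-05]), 'position': array([ 144.08425618, -607.85897869,  252.73683212]), 'ee_rot': array([ 1.03663732,  1.31130105, -1.03561148]), 'force': array([-0.67465018,  0.21122611,  0.59136677]), 'moment': array([-0.04805755, -0.06809794,  0.01600932]), 'grip_width': 0.9992699072855455}
[[-0.     0.973  0.231]
 [ 0.001  0.231 -0.973]
 [-1.    -0.    -0.001]]
{'fx': 619.8646103533522, 'fy': 619.8646103533522, 'cx': 307.6325285164855, 'cy': 234.48621669638845, 'camera_from_world': array([[-2.16916911e-03, -9.99997518e-01, -5.07860957e-04,
        -1.49841453e+02],
       [ 9.90663418e-01, -2.21814974e-03,  1.36312408e-01,
        -5.12483282e+02],
       [-1.36313196e-01, -2.07434607e-04,  9.90665771e-01,

[... 1196 characters left out ...]
87 [411. 205.] ['centre', 'conf']
bay_red [632.9  -2.4  14.8] 0.86 [241. 268.] ['centre', 'conf']
bay_yellow [639.4 -93.   11. ] 0.43 [256. 248.] ['centre', 'conf']
bay_yellow [636.3  -2.3   8. ] 0.24 [241. 270.] ['centre', 'conf']
bay_blue [508.8  -0.8   9.8] 0.8 [291. 280.] ['centre', 'conf']
bay_blue [475.1 320.5  -2.5] 0.29 [236. 403.] ['centre', 'conf']
bay_green [514.  -98.4   9.4] 0.88 [304. 256.] ['centre', 'conf']
glue [ 5.970e+02  3.345e+02 -4.000e-01] 0.64 [169. 390.] ['centre', 'conf']
foot [ 4.749e+02  3.218e+02 -2.000e-01] 0.56 [236. 403.] ['centre', 'conf']
foot [639.6 -91.5   7.8] 0.46 [256. 249.] ['centre', 'conf']
foot [637.7 -95.7  11.3] 0.19 [258. 247.] ['centre', 'conf']
```

View pics/t0.png

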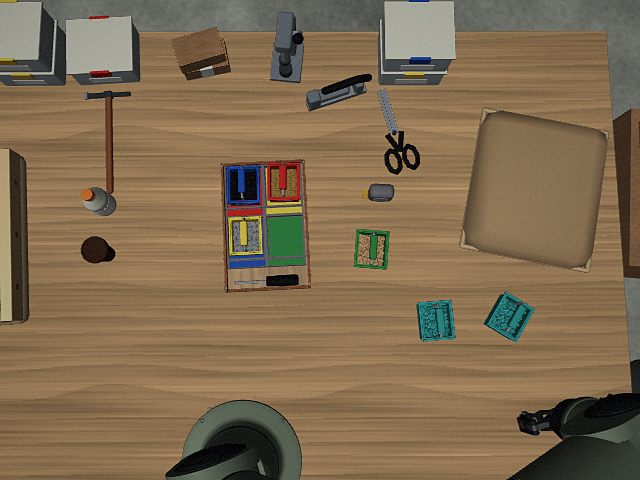

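View pics/s0.png

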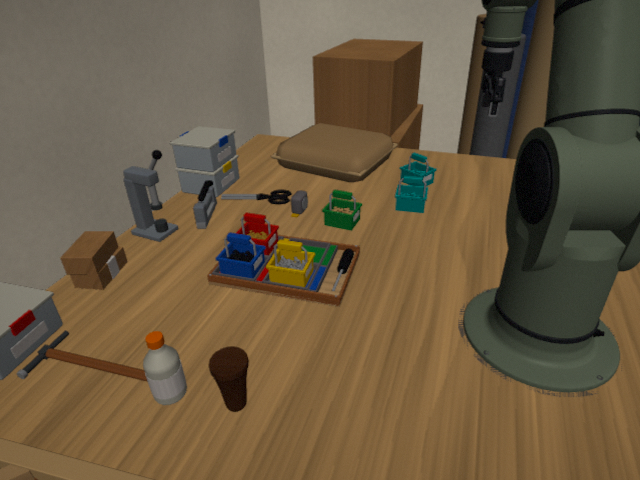

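```bash
python3 - <<'E'
import cv2,numpy as np
t=cv2.imread('pics/t0.png');s=cv2.imread('pics/s0.png')
a=cv2.resize(t[150:290,200:340],(560,560),interpolation=cv2.INTER_CUBIC)
cv2.imwrite('pics/c0.png',a)
b=cv2.resize(t[220:345,340:540],(800,500),interpolation=cv2.INTER_CUBIC)
cv2.imwrite('pics/c1.png',b)
b=cv2.resize(s[200:340,190:350],(640,560),interpolation=cv2.INTER_CUBIC)
cv2.imwrite('pics/c2.png',b)
E
```

```text
(no output)
```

View pics/c0.png

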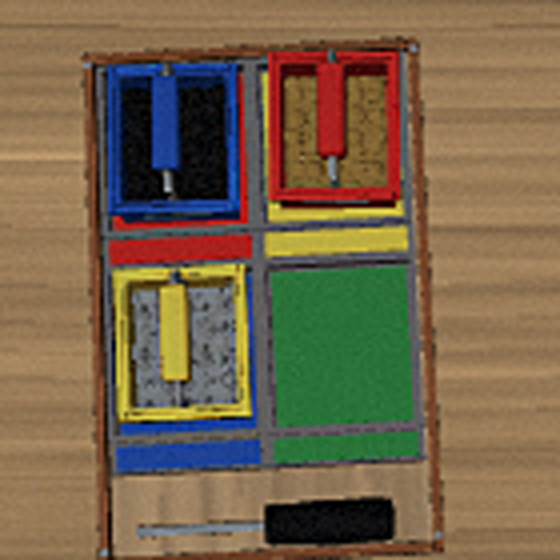

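View pics/c1.png

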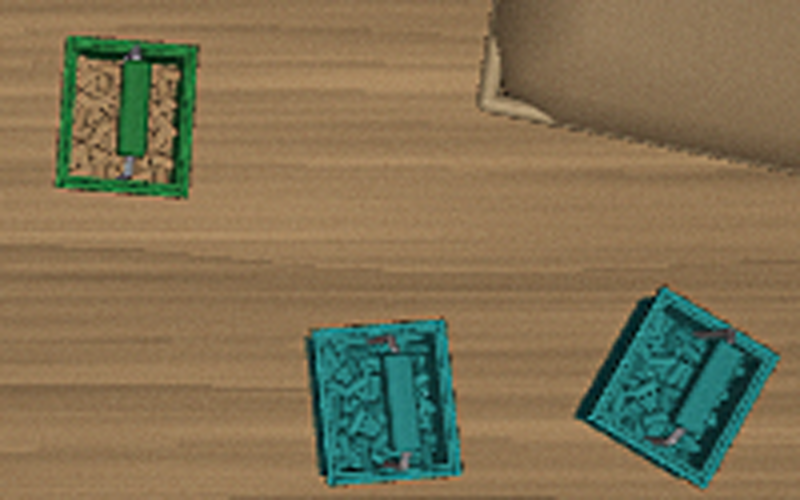

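View pics/c2.png

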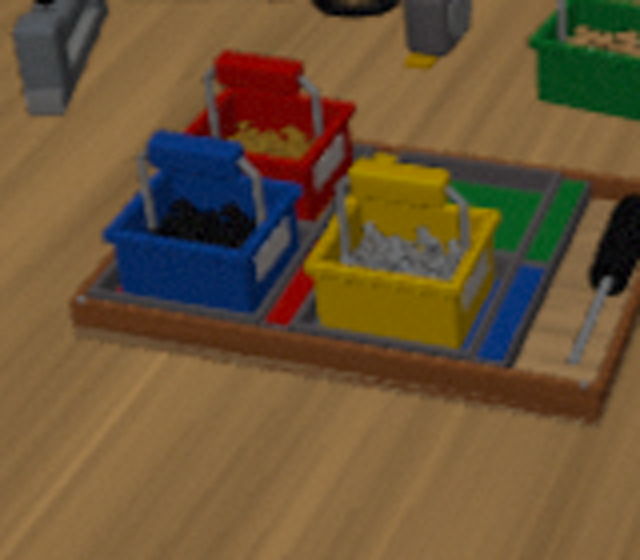

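The tray shows blue in bay_red (pixel 245,187), red in bay_yellow (283,184), yellow in bay_blue (245,237), and bay_green empty (285,235). Three things could be taken for bin_green: the green bin with pale dowels at top (371,250), and two turquoise look-alikes at (436,320) and (510,315). By the description and the crop it is (371,250). Next I'll refine the poses.

```bash
cat > fit.py <<'E'
from h import *
from scipy.optimize import minimize
HUE={'red':(172,8),'yellow':(22,36),'blue':(104,125),'green':(50,80)}
def cmask(img,c,smin=120,vmin=40):
    h=cv2.cvtColor(img,cv2.COLOR_RGB2HSV);lo,hi=HUE[c]
    m=(h[...,0]>=lo)&(h[...,0]<=hi) if lo<hi else (h[...,0]>=lo)|(h[...,0]<=hi)
    return (m&(h[...,1]>smin)&(h[...,2]>vmin)).astype(np.uint8)
def box(cx,cy,lx,ly): return [(cx+a*lx/2,cy+b*ly/2) for a in(-1,1) for b in(-1,1)]
def model(x,y,z,yaw):
    body=[(a,b,0+20) for a,b in box(0,0,83,71)]+[(a,b,48) for a,b in box(0,0,88,76)]
    rim=[(a,b,48) for a,b in box(0,0,88,76)]+[(a,b,42) for a,b in box(0,0,88,76)]
    sl=[(a,b,h) for h in(75,93) for a,b in box(0,0,54,16)]
    c,s=np.cos(yaw),np.sin(yaw)
    return [np.array([(x+c*a-s*b,y+s*a+c*b,z+h) for a,b,h in g]) for g in (body,sl,rim)]
S=4
def poly(p,pts,off,shape):
    uv=np.array([proj(p,q) for q in pts]);uv=(uv+0.5-off)*S
    im=np.zeros(shape,np.uint8);cv2.fillConvexPoly(im,cv2.convexHull(np.round(uv*16).astype(np.int32)),1,shift=4);return im
def fit(p,c,X0,side=None,fixz=None,yaw0=0.0,R0=34):
    views=[]
    for q in [p]+([side] if side else []):
        cen=np.array(proj(q,np.add(X0,(0,0,50))));off=np.round(cen)-R0
        o=off.astype(int)
        crop=q['img'][o[1]:o[1]+2*R0,o[0]:o[0]+2*R0]
        big=cv2.resize(np.ascontiguousarray(crop),None,fx=S,fy=S,interpolation=cv2.INTER_LINEAR)
        views.append((q,off,cmask(big,c)))
    def cost(v,dbg=False):
        x,y,z,w=X0[0]+v[0],X0[1]+v[1],(X0[2]+v[2] if fixz is None else fixz),yaw0+v[3]/40
        C=0;out=[]
        for i,(q,off,m) in enumerate(views):
            b,s,r=model(x,y,z,w)
            full=poly(q,b,off,m.shape);sl=poly(q,s,off,m.shape)
            sil=full|sl
            # want: colour inside sil counts, sleeve full colour, outside not colour in 6px ring
            k=cv2.dilate(sil,np.ones((13,13)))-sil
            inner=cv2.erode(full,np.ones((9,9)))
            edge=(sil-cv2.erode(sil,np.ones((9,9))))|cv2.erode(sl,np.ones((3,3)))
            C+= (m*k).sum()+((1-m)*edge).sum()
            out.append((m,sil))
        return (C,out) if dbg else float(C)
    best=None
    for st in ((0,0,0,0),(3,3,0,2),(-3,-3,0,-2)):
        r=minimize(cost,st,method='Nelder-Mead',options=dict(initial_simplex=np.array([st]+[np.array(st)+5*e for e in np.eye(4)]),xatol=.1,fatol=1))
        if best is None or r.fun<best.fun: best=r
    v=best.x;return np.array([X0[0]+v[0],X0[1]+v[1],X0[2]+v[2] if fixz is None else fixz,np.degrees(yaw0+v[3]/40)]),best.fun,cost(v,True)[1]
def overlay(q,poses,lab,f,x0,y0,w,h,sc):
    im=cv2.resize(q['img'][y0:y0+h,x0:x0+w,::-1],None,fx=sc,fy=sc,interpolation=cv2.INTER_CUBIC)
    for P in poses:
        for g in model(P[0],P[1],P[2],np.radians(P[3])):
            uv=np.array([proj(q,k) for k in g]);uv=((uv+.5-[x0,y0])*sc).astype(np.int32)
            cv2.polylines(im,[cv2.convexHull(uv)],True,(255,0,255),1)
    cv2.imwrite('pics/'+f,im)
E
cat > run1.py <<'E'
from fit import *
a=shot('top','t1.png');b=shot('side','s1.png')
P=[]
for c,X in dict(yellow=(509,-2,12),blue=(628,-2,12),red=(636,-93,12),green=(478,-300,0)).items():
    r,f,_=fit(a,c,X,b);r2,f2,_=fit(a,c,X,None,fixz=X[2])
    print(c,r.round(1),f,'top only',r2.round(1),f2);P.append(r)
overlay(a,P,None,'o_t.png',200,150,200,130,4);overlay(b,P,None,'o_s.png',200,180,170,120,4)
E
python3 run1.py
```

```text
yellow [507.9  -7.1  12.9   2.6] 3460.0 top only [507.7  -7.   12.    2.6] 716.0
blue [ 6.269e+02 -4.000e-01  1.120e+01  9.000e-01] 3455.0 top only [ 6.271e+02 -4.000e-01  1.200e+01  9.000e-01] 615.0
red [ 6.348e+02 -9.420e+01  1.170e+01  5.000e-01] 3132.0 top only [ 6.345e+02 -9.420e+01  1.200e+01  4.000e-01] 722.0
green [ 478.2 -298.3   -4.8   -4.9] 3834.0 top only [ 477.7 -297.6    0.    -5.2] 1375.0
```

View pics/o_t.png

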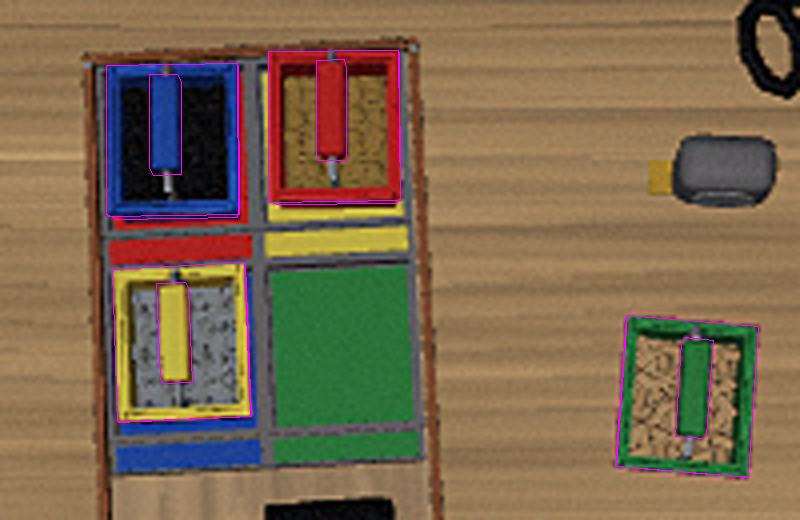

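View pics/o_s.png

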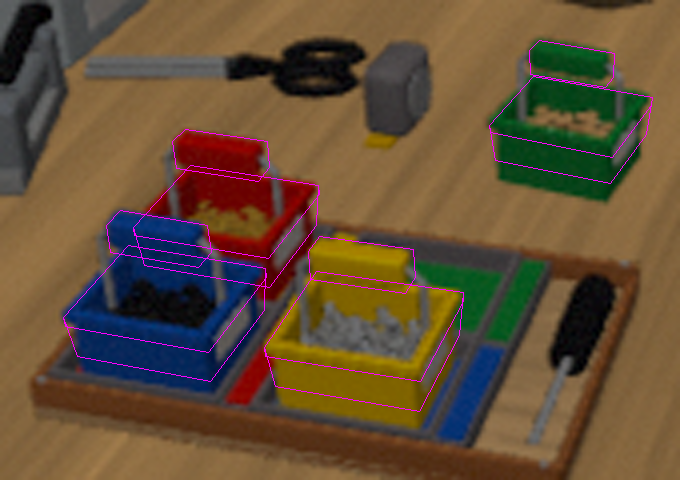

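```bash
cat > tray.py <<'E'
from fit import *
a=shot('top','t2.png')
print('cam',(-np.array(a['camera_from_world'])[:3,:3].T@np.array(a['camera_from_world'])[:3,3]).round(0))
big=cv2.resize(a['img'][150:290,200:340],None,fx=8,fy=8,interpolation=cv2.INTER_LINEAR)
for c in HUE:
    m=cmask(big,c,90,40)
    n,l,st,ce=cv2.connectedComponentsWithStats(m)
    for i in range(1,n):
        if st[i,4]<1500: continue
        r=cv2.minAreaRect(np.argwhere(l==i)[:,::-1].astype(np.float32))
        u=(np.array(r[0])+.5)/8-.5+[200,150]; u2=(ce[i]+.5)/8-.5+[200,150]
        for z in (26,12): 
            k=back(a,*u2,z); s=1/8/a['fx']*np.linalg.norm(k-(-np.array(a['camera_from_world'])[:3,:3].T@np.array(a['camera_from_world'])[:3,3]))
            print(c,'z',z,'rect',back(a,*u,z).round(1),'cent',k.round(1),'size',np.round(np.array(r[1])*s,1),round(r[2],1))
E
python3 tray.py
```

```text
cam [ 315. -151. 1467.]
red z 26 rect [641.  -92.8  26. ] cent [644.6 -92.7  26. ] size [95.  79.7] 89.6
red z 12 rect [644.2 -92.2  12. ] cent [647.8 -92.2  12. ] size [95.9 80.5] 89.6
red z 26 rect [ 6.258e+02 -4.000e-01  2.600e+01] cent [603.9 -17.8  26. ] size [90.7 83.3] 87.2
red z 12 rect [628.8   1.1  12. ] cent [606.7 -16.6  12. ] size [91.5 84.1] 87.2
red z 26 rect [567.5  -2.6  26. ] cent [567.5  -2.7  26. ] size [16.5 86.1] 87.0
red z 12 rect [570.   -1.1  12. ] cent [569.9  -1.2  12. ] size [16.6 87. ] 87.0
yellow z 26 rect [591.2 -94.1  26. ] cent [588.9 -90.4  26. ] size [13.5 81.2] 87.4
yellow z 12 rect [593.9 -93.5  12. ] cent [591.6 -89.8  12. ] size [13.6 82. ] 87.4
yellow z 26 rect [572.2 -94.4  26. ] cent [572.1 -94.5  26. ] size [16.1 85.6] 87.0
yellow z 12 rect [574.7 -93.8  12. ] cent [574.6 -94.   12. ] size [16.2 86.4] 87.0
yellow z 26 rect [511.8  -4.   26. ] cent [514.1  -0.7  26. ] size [92.1 80.5] 88.2
yellow z 12 rect [513.7  -2.5  12. ] cent [516.1   0.7  12. ] size [93.  81.3] 88.2
blue z 26 rect [632.6   2.2  26. ] cent [636.    4.9  26. ] size [95.6 80.5] 89.3
blue z 12 rect [635.7   3.6  12. ] cent [639.1   6.5  12. ] size [96.5 81.3] 89.3
blue z 26 rect [486.4 -28.2  26. ] cent [477.6 -20.2  26. ] size [ 61.8 121.2] 40.5
blue z 12 rect [488.1 -27.   12. ] cent [479.2 -18.9  12. ] size [ 62.4 122.4] 40.5
blue z 26 rect [445.7  -8.7  26. ] cent [445.6  -8.6  26. ] size [16.1 85.6] 87.0
blue z 12 rect [447.   -7.3  12. ] cent [446.9  -7.2  12. ] size [16.3 86.4] 87.0
green z 26 rect [509.7 -97.9  26. ] cent [509.5 -97.9  26. ] size [91.5 80.8] 87.0
green z 12 rect [511.6 -97.4  12. ] cent [511.4 -97.4  12. ] size [92.4 81.6] 87.0
green z 26 rect [ 450.2 -100.7   26. ] cent [ 450.3 -100.7   26. ] size [15.1 85. ] 86.9
green z 12 rect [ 451.5 -100.2   12. ] cent [ 451.6 -100.2   12. ] size [15.3 85.9] 86.9
```

Call:
send_rows --rows "0 0 0 5.25 0 0 4.5; 0 0 0 5.25 0 0 4.5; 0 0.8 -1.2 0 0 0 4.5; 0 1.6 -2.4 0 0 0 4.5; 0 2.4 -3.5 0 0 0 4.5; 0 2.4 -3.5 0 0 0 4.5; 0 2.4 -3.5 0 0 0 4.5; 0 2.4 -3.5 0 0 0 4.5"

```text
time_s: 2.05
position: [256.1, -424.2, 253.4]
ee_rot: [1.171, 1.233, -1.171]
force: [1.3, -0.3, -0.2]
grip_width: 0.527
```

Call:
send_rows --rows "0 2.4 -3.5 0 0 0 4.5; 0 2.4 -3.5 0 0 0 4.5; 0 2.4 -3.5 0 0 0 4.5; 0 2.4 -3.5 0 0 0 4.5; 0 2.4 -3.5 0 0 0 4.5; 0 2.4 -3.5 0 0 0 4.5; 0 2.4 -3.5 0 0 0 4.5; 0 2.4 -3.5 0 0 0 4.5"

```text
time_s: 2.85
position: [433.6, -135.1, 253.6]
ee_rot: [1.171, 1.233, -1.17]
force: [1.8, -1.3, 0.0]
grip_width: 0.527
```

```bash
cat > go.py <<'E'
import sys
from h import *
s=telemetry.read_state()
A=R.from_rotvec(s['ee_rot']).as_matrix()
def d(x,y,z): return (A.T@(np.array([x,y,z])-s['position'])/10).round(2)
def yaw(): return np.degrees(np.arctan2(A[1,1],A[0,1])).round(2)
if __name__=='__main__':
    v=list(map(float,sys.argv[1:4]))
    print('t',s['time_s'],'pos',s['position'].round(1),'yaw',yaw(),'tilt x',A[:,0].round(4),'F',s['force'].round(1),'w',round(s['grip_width']*85.4,1),'delta cm',d(*v))
E
python3 go.py 508 -7 99
```

```text
t 2.85 pos [ 433.6 -135.1  253.6] yaw 2.99 tilt x [ 6.e-04 -4.e-04 -1.e+00] F [ 1.8 -1.3  0. ] w 45.0 delta cm [ 15.46   8.09 -12.41]
```

Call:
send_rows --rows "0 2.2 -3.4 0 0 0 4.5; 1 2.2 -3.4 0 0 0 4.5; 2 2.0 -3.0 0 0 0 4.5; 2 1.1 -1.7 0 0 0 4.5; 2 0.6 -0.9 0 0 0 4.5; 1.5 0 0 0 0 0 4.5; 0.5 0 0 0 0 0 4.5; 0 0 0 0 0 0 4.5"

```text
time_s: 3.65
position: [507.5, -9.2, 163.1]
ee_rot: [1.171, 1.233, -1.172]
force: [0.1, 0.3, 0.5]
grip_width: 0.523
```

```bash
python3 go.py 508 -7 99; python3 - <<'E'
from h import *
a=shot('top','t3.png');b=shot('side','s3.png')
x=cv2.resize(a['img'][140:290,190:340,::-1],(600,600),interpolation=cv2.INTER_CUBIC)
y=cv2.resize(b['img'][160:360,190:390,::-1],(600,600),interpolation=cv2.INTER_CUBIC)
cv2.imwrite('pics/h3.png',cv2.resize(np.hstack([x,y]),(800,400)))
E
```

```text
t 3.65 pos [507.5  -9.2 163.1] yaw 2.91 tilt x [-9.e-04 -1.e-04 -1.e+00] F [0.1 0.3 0.5] w 44.7 delta cm [ 6.41  0.07 -0.22]
```

View pics/h3.png

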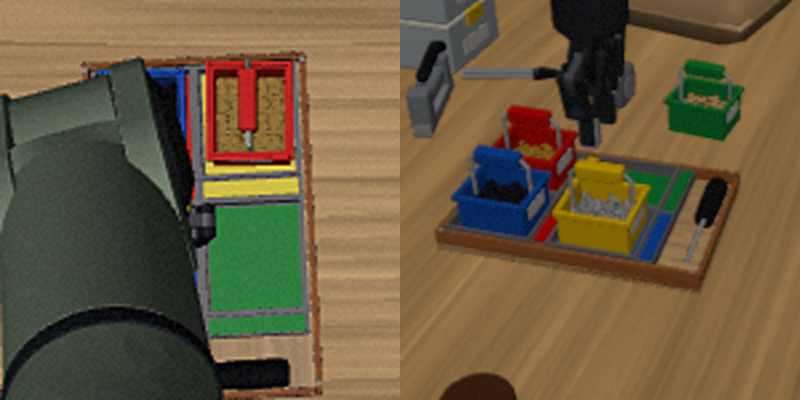

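The top view is blocked by the arm. In the side view the jaws hang above the yellow handle at about (600,130), lined up with it. Descending.

Call:
send_rows --rows "1 0 -0.2 0 0 0 4.5; 1.5 0.05 0 0 0 0 4.5; 1.5 0 0 0 0 0 4.5; 1.3 0 0 0 0 0 4.5; 0.8 0 0 0 0 0 4.5; 0.3 0 0 0 0 0 4.5; 0 0 0 0 0 0 1.4; 0 0 0 0 0 0 1.2"

```text
time_s: 4.55
position: [508.6, -7.4, 99.7]
ee_rot: [1.173, 1.232, -1.172]
force: [-0.3, -2.3, 1.9]
grip_width: 0.192
```

Call:
send_rows --rows "0 0 0 0 0 0 1.2; 0 0 0 0 0 0 1.2; 0 0 0 0 0 0 1.2"

```text
time_s: 4.85
position: [508.7, -7.6, 99.7]
ee_rot: [1.173, 1.231, -1.172]
force: [0.1, -2.9, 6.4]
grip_width: 0.177
```

```bash
python3 go.py 511.5 -97.5 99; python3 - <<'E'
from h import *
b=shot('side','s4.png')
cv2.imwrite('pics/h4.png',cv2.resize(b['img'][180:330,190:390,::-1],(800,600),interpolation=cv2.INTER_CUBIC))
E
```

```text
t 4.85 pos [508.7  -7.6  99.7] yaw 2.82 tilt x [ 9.e-04 -2.e-04 -1.e+00] F [ 0.1 -2.9  6.4] w 15.1 delta cm [ 0.08 -0.16  8.99]
```

View pics/h4.png

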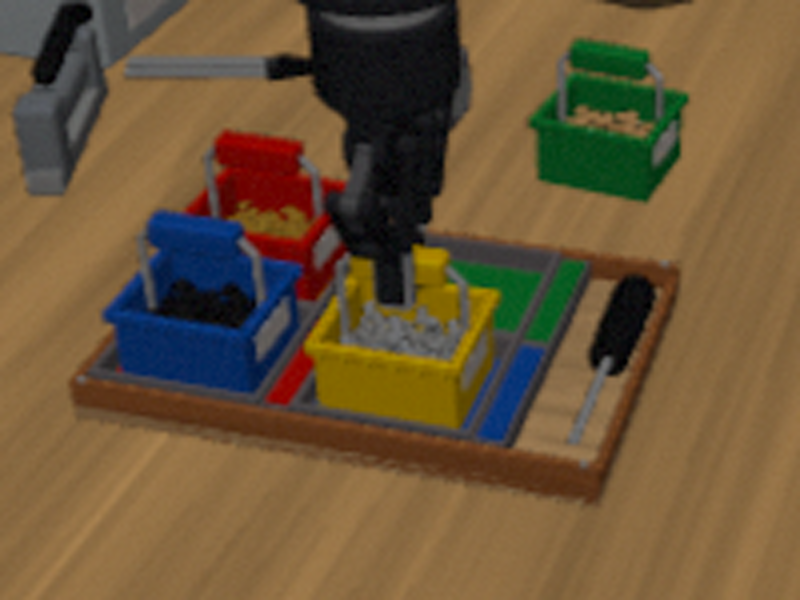

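Both pads are on the yellow sleeve near its middle, at (395,275). Lifting and carrying to bay_green.

Call:
send_rows --rows "-0.3 0 0 0 0 0 1.2; -0.7 0 0 0 0 0 1.2; -1 0 0 0 0 0 1.2; -1 0 0 0 0 0 1.2; -0.7 0 0 0 0 0 1.2; -0.3 0 0.3 0 0 0 1.2; 0 0 0.7 0 0 0 1.2; 0 0 1.1 0 0 0 1.2"

```text
time_s: 5.7
position: [509.3, -28.8, 139.2]
ee_rot: [1.172, 1.233, -1.172]
force: [1.1, -0.5, -3.5]
grip_width: 0.177
```

Call:
send_rows --rows "0 0 1.3 0 0 0 1.2; 0 0 1.3 0 0 0 1.2; 0 0 1.3 0 0 0 1.2; 0 0 1.2 0 0 0 1.2; 0 0 0.9 0 0 0 1.2; 0 0 0.6 0 0 0 1.2; 0 0 0.3 0 0 0 1.2; 0 0 0 0 0 0 1.2"

```text
time_s: 6.5
position: [512.9, -97.4, 139.3]
ee_rot: [1.173, 1.232, -1.173]
force: [-0.4, 0.2, -2.5]
grip_width: 0.173
```

```bash
python3 go.py 512 -97.5 99;  python3 - <<'E'
from h import *
b=shot('side','s5.png')
cv2.imwrite('pics/h5.png',cv2.resize(b['img'][180:330,190:390,::-1],(800,600),interpolation=cv2.INTER_CUBIC))
E
```

```text
t 6.5 pos [512.9 -97.4 139.3] yaw 2.82 tilt x [ 0.e+00  1.e-04 -1.e+00] F [-0.4  0.2 -2.5] w 14.8 delta cm [ 4.03 -0.09  0.01]
```

View pics/h5.png

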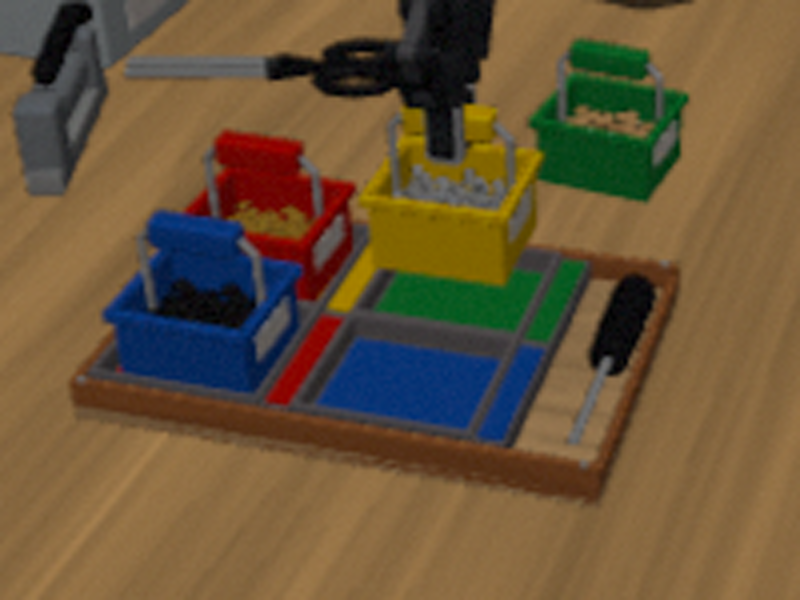

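Yellow is held upright above bay_green at (450,200). Lowering gently.

Call:
send_rows --rows "0.5 0 0 0 0 0 1.2; 0.9 0 0 0 0 0 1.2; 0.9 0 0 0 0 0 1.2; 0.7 0 0 0 0 0 1.2; 0.4 0 0 0 0 0 1.2; 0.2 0 0 0 0 0 1.2; 0.2 0 0 0 0 0 1.2; 0.1 0 0 0 0 0 1.2"

```text
time_s: 7.35
position: [512.9, -97.3, 100.3]
ee_rot: [1.173, 1.232, -1.173]
force: [-0.1, 0.2, -2.8]
grip_width: 0.177
```

Call:
send_rows --rows "0.05 0 0 0 0 0 1.2; 0.05 0 0 0 0 0 1.2; 0 0 0 0 0 0 1.2"

```text
time_s: 7.65
position: [512.9, -97.5, 99.7]
ee_rot: [1.173, 1.232, -1.173]
force: [-1.3, -1.5, 3.9]
grip_width: 0.177
```

Call:
send_rows --rows "0 0 0 0 0 0 2.0; 0 0 0 0 0 0 3.5; 0 0 0 0 0 0 4.5; -0.5 0 0 0 0 0 4.5; -1.2 0 0 0 0 0 4.5; -2 0 0 0 0 0 4.5; -2 0 0 0 0 0 4.5; -0.7 0 0 0 0 0 4.5"

```text
time_s: 8.45
position: [513.7, -97.4, 165.8]
ee_rot: [1.174, 1.23, -1.171]
force: [-0.4, 0.5, -1.0]
grip_width: 0.531
```

```bash
python3 go.py 627 -0.5 98.5; python3 - <<'E'
from h import *
b=shot('side','s6.png')
cv2.imwrite('pics/h6.png',cv2.resize(b['img'][180:330,190:390,::-1],(800,600),interpolation=cv2.INTER_CUBIC))
E
```

```text
t 8.45 pos [513.7 -97.4 165.8] yaw 2.83 tilt x [ 2.9e-03 -4.0e-04 -1.0e+00] F [-0.4  0.5 -1. ] w 45.3 delta cm [ 6.76 11.78 -9.12]
```

View pics/h6.png

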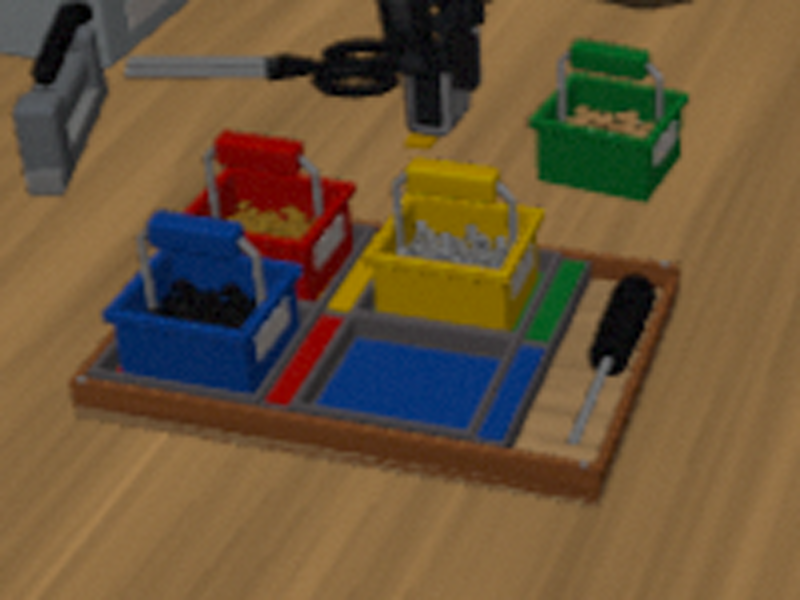

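Yellow sits flat in bay_green at (455,240) and the tool is clear of it. Next is blue.

Call:
send_rows --rows "0 0.8 -0.6 0 0 0 4.5; 0 1.5 -1.2 0 0 0 4.5; 0 2.2 -1.7 0 0 0 4.5; 0 2.4 -1.9 0 0 0 4.5; 0 2.2 -1.7 0 0 0 4.5; 0 1.5 -1.1 0 0 0 4.5; 0 0.8 -0.6 0 0 0 4.5; 0 0.4 -0.3 1.9 0 0 4.5"

```text
time_s: 9.3
position: [626.4, 0.5, 162.2]
ee_rot: [1.196, 1.218, -1.197]
force: [-0.7, 0.2, 0.2]
grip_width: 0.523
```

```bash
python3 go.py 627 -0.5 98.5
```

```text
t 9.3 pos [6.264e+02 5.000e-01 1.622e+02] yaw 0.98 tilt x [-1.3e-03  3.0e-04 -1.0e+00] F [-0.7  0.2  0.2] w 44.6 delta cm [6.37 0.06 0.1 ]
```

Call:
send_rows --rows "1 0.05 0.1 0 0 0 4.5; 1.5 0 0 0 0 0 4.5; 1.5 0 0 0 0 0 4.5; 1.3 0 0 0 0 0 4.5; 0.8 0 0 0 0 0 4.5; 0.25 0 0 0 0 0 4.5; 0 0 0 0 0 0 1.4; 0 0 0 0 0 0 1.2"

```text
time_s: 10.1
position: [627.0, -1.5, 100.3]
ee_rot: [1.198, 1.216, -1.197]
force: [-0.9, -0.1, -0.5]
grip_width: 0.193
```

Call:
send_rows --rows "0 0 0 0 0 0 1.2; 0 0 0 0 0 0 1.2; 0 0 0 0 0 0 1.2"

```text
time_s: 10.4
position: [627.1, -1.3, 100.4]
ee_rot: [1.198, 1.216, -1.196]
force: [1.2, 1.2, 5.2]
grip_width: 0.173
```

```bash
python3 go.py 507 -5.5 140; python3 - <<'E'
from h import *
b=shot('side','s7.png')
cv2.imwrite('pics/h7.png',cv2.resize(b['img'][180:330,190:390,::-1],(800,600),interpolation=cv2.INTER_CUBIC))
E
```

```text
t 10.4 pos [627.1  -1.3 100.4] yaw 0.94 tilt x [ 1.1e-03  2.0e-04 -1.0e+00] F [1.2 1.2 5.2] w 14.7 delta cm [ -3.98 -12.01   0.22]
```

View pics/h7.png

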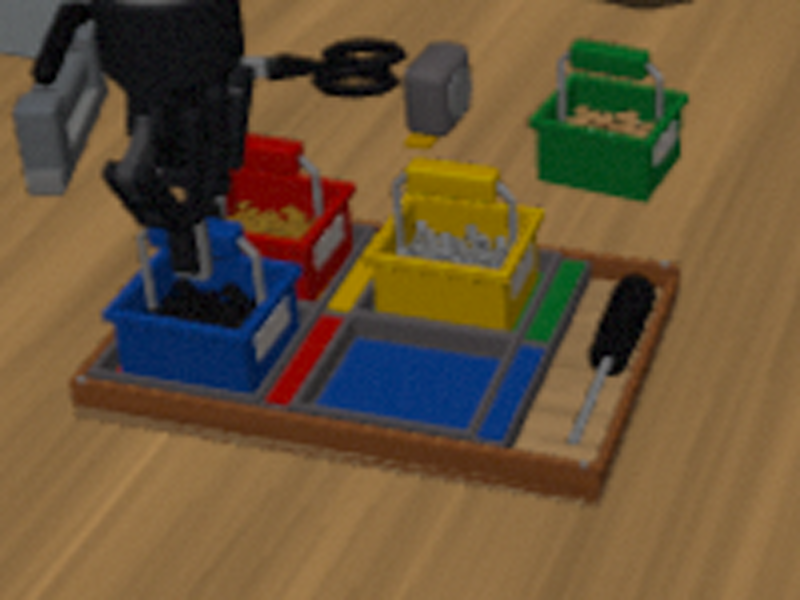

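Blue is gripped at its handle centre (190,250). Lifting, turning back to the tray's yaw and carrying in -x.

Call:
send_rows --rows "-0.3 0 0 0 0 0 1.2; -0.7 0 0 0 0 0 1.2; -1 0 0 0 0 0 1.2; -1 0 0 -0.5 0 0 1.2; -0.7 0 0 -1 0 0 1.2; -0.3 0 0 -0.4 0 0 1.2; 0 -0.5 0 0 0 0 1.2; 0 -1.0 0 0 0 0 1.2"

```text
time_s: 11.25
position: [611.2, -2.3, 139.5]
ee_rot: [1.173, 1.232, -1.173]
force: [-0.2, 0.4, -3.0]
grip_width: 0.175
```

Call:
send_rows --rows "0 -1.5 -0.1 0 0 0 1.2; 0 -1.8 -0.1 0 0 0 1.2; 0 -1.9 0 0 0 0 1.2; 0 -1.8 0 0 0 0 1.2; 0 -1.5 0 0 0 0 1.2; 0 -1.1 0 0 0 0 1.2; 0 -0.6 0 0 0 0 1.2; 0 -0.3 0 0 0 0 1.2"

```text
time_s: 12.05
position: [506.3, -5.5, 139.8]
ee_rot: [1.173, 1.232, -1.173]
force: [-0.1, 0.2, -3.6]
grip_width: 0.173
```

```bash
python3 go.py 507 -5.5 100;  python3 - <<'E'
from h import *
b=shot('side','s8.png')
cv2.imwrite('pics/h8.png',cv2.resize(b['img'][180:330,190:390,::-1],(800,600),interpolation=cv2.INTER_CUBIC))
E
```

```text
t 12.05 pos [506.3  -5.5 139.8] yaw 2.83 tilt x [-0. -0. -1.] F [-0.1  0.2 -3.6] w 14.8 delta cm [ 3.98  0.07 -0.  ]
```

View pics/h8.png

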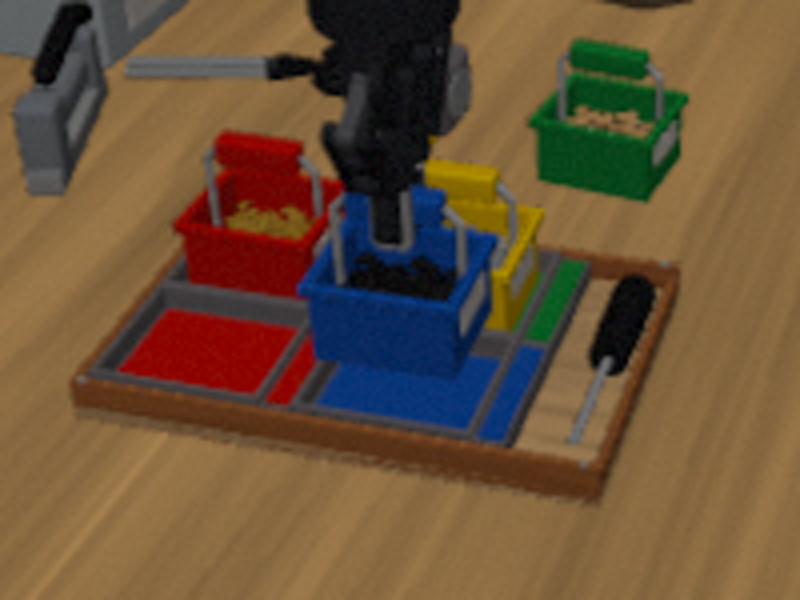

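Blue is upright over bay_blue at (400,290). Lowering.

Call:
send_rows --rows "0.5 0.05 0 0 0 0 1.2; 0.9 0 0 0 0 0 1.2; 0.9 0 0 0 0 0 1.2; 0.7 0 0 0 0 0 1.2; 0.4 0 0 0 0 0 1.2; 0.2 0 0 0 0 0 1.2; 0.2 0 0 0 0 0 1.2; 0.1 0 0 0 0 0 1.2"

```text
time_s: 12.9
position: [507.3, -5.4, 100.8]
ee_rot: [1.173, 1.232, -1.172]
force: [0.1, 0.2, -2.9]
grip_width: 0.172
```

Call:
send_rows --rows "0.05 0 0 0 0 0 1.2; 0 0 0 0 0 0 1.2"

```text
time_s: 13.1
position: [507.3, -5.4, 100.5]
ee_rot: [1.173, 1.232, -1.172]
force: [-0.1, 0.7, -2.6]
grip_width: 0.177
```

Call:
send_rows --rows "0.05 0 0 0 0 0 1.2; 0 0 0 0 0 0 1.2"

```text
time_s: 13.3
position: [507.3, -5.3, 100.3]
ee_rot: [1.173, 1.232, -1.172]
force: [-3.4, 1.7, 7.4]
grip_width: 0.172
```

Blue is seated. Releasing, then on to red at (634.8,-94.2), yaw 0.5.

Call:
send_rows --rows "0 0 0 0 0 0 2.0; 0 0 0 0 0 0 3.5; 0 0 0 0 0 0 4.5; -0.5 0 0 0 0 0 4.5; -1.2 0 0 0 0 0 4.5; -2 0 0 0 0 0 4.5; -2 0 0 0 0 0 4.5; -0.7 0 0 0 0 0 4.5"

```text
time_s: 14.1
position: [508.1, -5.4, 166.3]
ee_rot: [1.174, 1.23, -1.171]
force: [-0.6, -0.2, 0.2]
grip_width: 0.523
```

```bash
python3 go.py 634.7 -94.2 99.5; python3 - <<'E'
from h import *
b=shot('side','s9.png')
cv2.imwrite('pics/h9.png',cv2.resize(b['img'][180:330,190:390,::-1],(800,600),interpolation=cv2.INTER_CUBIC))
E
```

```text
t 14.1 pos [508.1  -5.4 166.3] yaw 2.83 tilt x [ 2.9e-03  1.0e-04 -1.0e+00] F [-0.6 -0.2  0.2] w 44.7 delta cm [ 6.72 12.19  9.49]
```

View pics/h9.png

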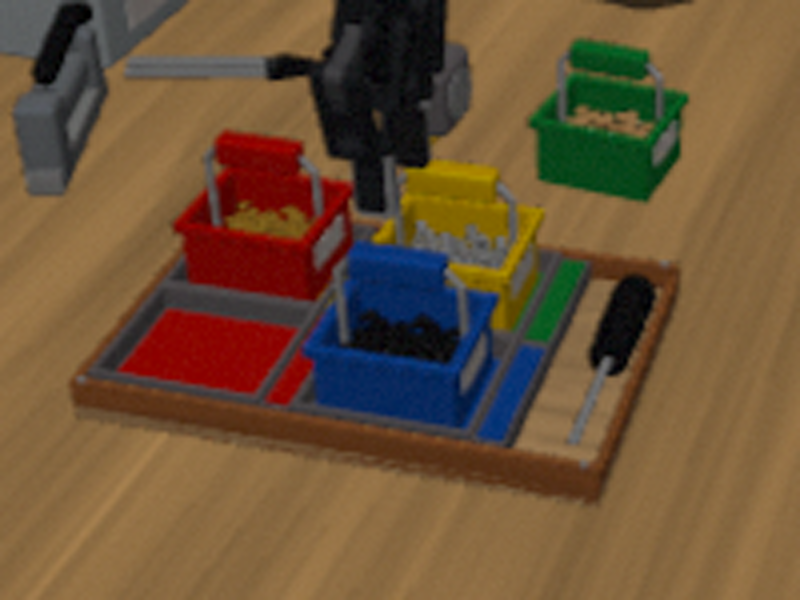

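Blue stands flat in bay_blue at (400,330). Moving over red.

Call:
send_rows --rows "0 0.8 0.6 0 0 0 4.5; 0 1.5 1.2 0 0 0 4.5; 0 2.2 1.7 0 0 0 4.5; 0 2.4 1.9 0 0 0 4.5; 0 2.2 1.7 0 0 0 4.5; 0 1.7 1.3 0 0 0 4.5; 0 1.0 0.8 0 0 0 4.5; 0 0.4 0.3 2.3 0 0 4.5"

```text
time_s: 14.95
position: [634.3, -95.8, 162.4]
ee_rot: [1.204, 1.213, -1.205]
force: [-0.9, 0.8, 0.2]
grip_width: 0.526
```

```bash
python3 go.py 634.7 -94.2 99.5
```

```text
t 14.95 pos [634.3 -95.8 162.4] yaw 0.39 tilt x [-0.0014 -0.     -1.    ] F [-0.9  0.8  0.2] w 44.9 delta cm [ 6.29  0.05 -0.16]
```

Call:
send_rows --rows "1 0.05 -0.15 0 0 0 4.5; 1.5 0 0 0 0 0 4.5; 1.5 0 0 0 0 0 4.5; 1.3 0 0 0 0 0 4.5; 0.8 0 0 0 0 0 4.5; 0.2 0 0 0 0 0 4.5; 0 0 0 0 0 0 1.4; 0 0 0 0 0 0 1.2"

```text
time_s: 15.75
position: [634.6, -92.9, 101.3]
ee_rot: [1.203, 1.213, -1.202]
force: [-0.1, -1.6, 1.7]
grip_width: 0.2
```

Call:
send_rows --rows "0 0 0 0 0 0 1.2; 0 0 0 0 0 0 1.2; 0 0 0 0 0 0 1.2"

```text
time_s: 16.05
position: [634.5, -93.0, 101.2]
ee_rot: [1.203, 1.213, -1.202]
force: [-0.8, -1.9, 3.8]
grip_width: 0.176
```

```bash
python3 go.py 629 0 140; python3 - <<'E'
from h import *
b=shot('side','s10.png')
cv2.imwrite('pics/h10.png',cv2.resize(b['img'][180:330,190:390,::-1],(800,600),interpolation=cv2.INTER_CUBIC))
E
```

```text
t 16.05 pos [634.5 -93.  101.2] yaw 0.52 tilt x [ 7.e-04 -2.e-04 -1.e+00] F [-0.8 -1.9  3.8] w 15.0 delta cm [-3.88 -0.46 -9.31]
```

View pics/h10.png

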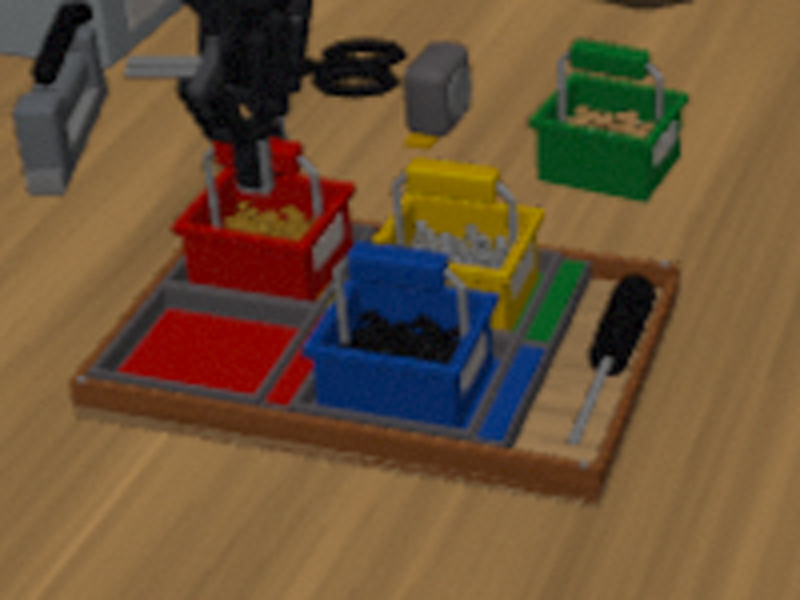

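Red is gripped at (255,165). Carrying +y to bay_red.

Call:
send_rows --rows "-0.3 0 0 0 0 0 1.2; -0.7 0 0 0 0 0 1.2; -1 0 0 0 0 0 1.2; -1 0 0 -0.7 0 0 1.2; -0.7 0 0 -1 0 0 1.2; -0.3 0 -0.3 -0.6 0 0 1.2; 0 0 -0.7 0 0 0 1.2; 0 -0.1 -1.1 0 0 0 1.2"

```text
time_s: 16.9
position: [632.1, -71.5, 140.6]
ee_rot: [1.173, 1.232, -1.173]
force: [0.3, -0.2, -3.4]
grip_width: 0.174
```

Call:
send_rows --rows "0 0 -1.4 0 0 0 1.2; 0 0 -1.4 0 0 0 1.2; 0 0 -1.4 0 0 0 1.2; 0 0 -1.2 0 0 0 1.2; 0 0 -0.9 0 0 0 1.2; 0 0 -0.6 0 0 0 1.2; 0 0 -0.3 0 0 0 1.2; 0 0 0 0 0 0 1.2"

```text
time_s: 17.7
position: [628.7, 0.2, 140.8]
ee_rot: [1.173, 1.232, -1.173]
force: [-0.5, -0.3, -3.4]
grip_width: 0.177
```

```bash
python3 go.py 629 0 101;  python3 - <<'E'
from h import *
b=shot('side','s11.png')
cv2.imwrite('pics/h11.png',cv2.resize(b['img'][180:330,190:390,::-1],(800,600),interpolation=cv2.INTER_CUBIC))
E
```

```text
t 17.7 pos [6.287e+02 2.000e-01 1.408e+02] yaw 2.84 tilt x [-0.  0. -1.] F [-0.5 -0.3 -3.4] w 15.1 delta cm [3.98 0.03 0.02]
```

View pics/h11.png

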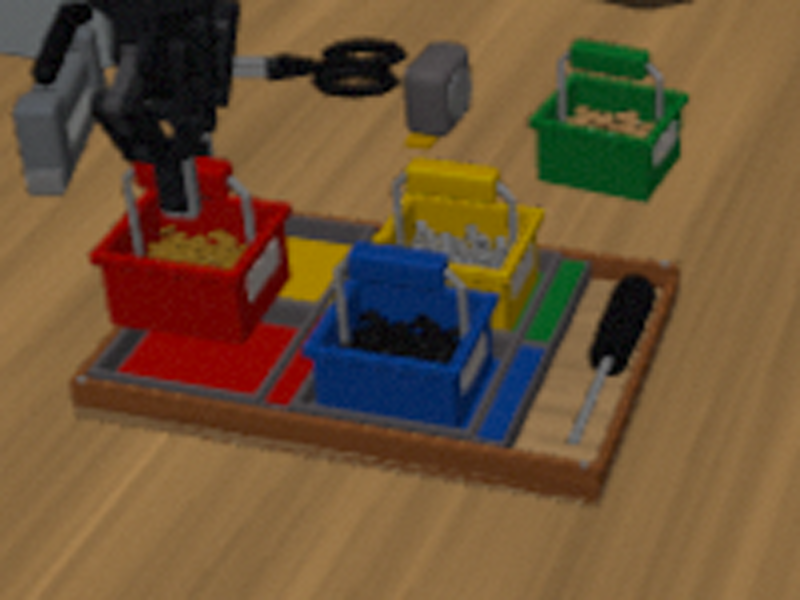

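Red hangs over bay_red at (190,270). Lowering.

Call:
send_rows --rows "0.5 0 0 0 0 0 1.2; 0.9 0 0 0 0 0 1.2; 0.9 0 0 0 0 0 1.2; 0.7 0 0 0 0 0 1.2; 0.4 0 0 0 0 0 1.2; 0.2 0 0 0 0 0 1.2; 0.2 0 0 0 0 0 1.2; 0.1 0 0 0 0 0 1.2"

```text
time_s: 18.55
position: [628.8, 0.1, 101.8]
ee_rot: [1.173, 1.232, -1.173]
force: [-0.1, 0.3, -3.2]
grip_width: 0.175
```

Call:
send_rows --rows "0.05 0 0 0 0 0 1.2; 0 0 0 0 0 0 1.2"

```text
time_s: 18.75
position: [628.8, 0.1, 101.5]
ee_rot: [1.173, 1.232, -1.172]
force: [0.5, -0.6, -3.4]
grip_width: 0.176
```

Call:
send_rows --rows "0.05 0 0 0 0 0 1.2; 0 0 0 0 0 0 1.2"

```text
time_s: 18.95
position: [628.9, -0.1, 101.2]
ee_rot: [1.173, 1.232, -1.173]
force: [-1.9, -2.1, 3.2]
grip_width: 0.177
```

Red is seated. Releasing, then back to yellow at about (512,-97.5).

Call:
send_rows --rows "0 0 0 0 0 0 2.0; 0 0 0 0 0 0 3.5; 0 0 0 0 0 0 4.5; -0.5 0 0 0 0 0 4.5; -1.2 0 0 0 0 0 4.5; -2 0 0 0 0 0 4.5; -2 0 0 0 0 0 4.5; -0.7 0 0 0 0 0 4.5"

```text
time_s: 19.75
position: [629.7, 0.1, 167.6]
ee_rot: [1.174, 1.23, -1.17]
force: [0.3, 0.0, -0.2]
grip_width: 0.528
```

```bash
python3 go.py 512.3 -97.5 99.7; python3 - <<'E'
from h import *
b=shot('side','s12.png')
cv2.imwrite('pics/h12.png',cv2.resize(b['img'][180:330,190:390,::-1],(800,600),interpolation=cv2.INTER_CUBIC))
E
```

```text
t 19.75 pos [6.297e+02 1.000e-01 1.676e+02] yaw 2.83 tilt x [ 3.2e-03  2.0e-04 -1.0e+00] F [ 0.3  0.  -0.2] w 45.1 delta cm [  6.75 -12.22   9.17]
```

View pics/h12.png

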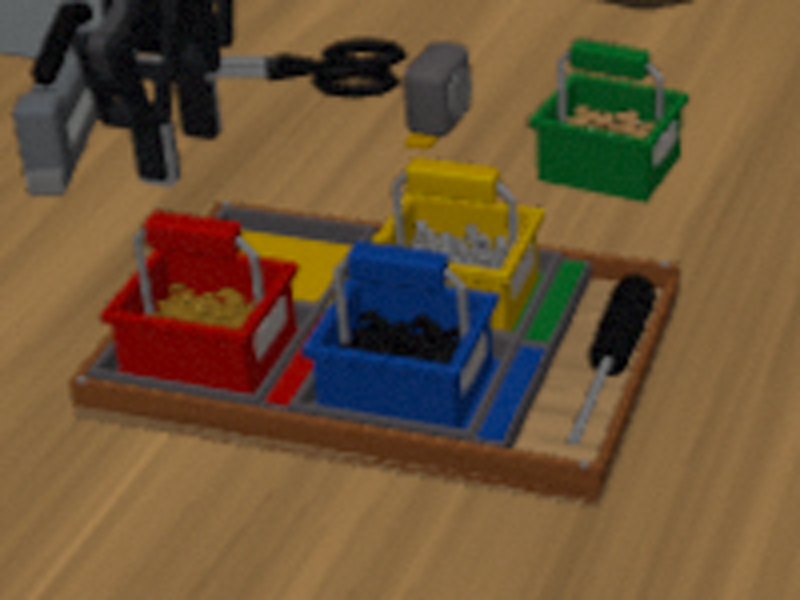

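Red is flat in bay_red at (200,310). On to yellow.

Call:
send_rows --rows "0 -0.8 0.6 0 0 0 4.5; 0 -1.5 1.1 0 0 0 4.5; 0 -2.2 1.7 0 0 0 4.5; 0 -2.4 1.8 0 0 0 4.5; 0 -2.2 1.7 0 0 0 4.5; 0 -1.7 1.2 0 0 0 4.5; 0 -1.0 0.7 0 0 0 4.5; 0 -0.4 0.3 0 0 0 4.5"

```text
time_s: 20.6
position: [510.3, -97.7, 164.4]
ee_rot: [1.173, 1.232, -1.174]
force: [0.4, 0.5, -0.4]
grip_width: 0.528
```

```bash
python3 go.py 512.3 -97.5 99.7
```

```text
t 20.6 pos [510.3 -97.7 164.4] yaw 2.78 tilt x [-9.e-04 -1.e-04 -1.e+00] F [ 0.4  0.5 -0.4] w 45.1 delta cm [ 6.47  0.21 -0.01]
```

Call:
send_rows --rows "1 0.15 0 0 0 0 4.5; 1.5 0 0 0 0 0 4.5; 1.5 0 0 0 0 0 4.5; 1.4 0 0 0 0 0 4.5; 0.8 0 0 0 0 0 4.5; 0.25 0 0 0 0 0 4.5; 0 0 0 0 0 0 1.4; 0 0 0 0 0 0 1.2"

```text
time_s: 21.4
position: [513.2, -96.7, 100.7]
ee_rot: [1.173, 1.232, -1.172]
force: [0.3, -2.3, 1.7]
grip_width: 0.196
```

Call:
send_rows --rows "0 0 0 0 0 0 1.2; 0 0 0 0 0 0 1.2; 0 0 0 0 0 0 1.2"

```text
time_s: 21.7
position: [513.1, -96.9, 100.6]
ee_rot: [1.173, 1.232, -1.172]
force: [0.7, -1.4, 1.6]
grip_width: 0.176
```

```bash
python3 go.py 634 -91.5 140; python3 - <<'E'
from h import *
b=shot('side','s13.png')
cv2.imwrite('pics/h13.png',cv2.resize(b['img'][180:330,190:390,::-1],(800,600),interpolation=cv2.INTER_CUBIC))
E
```

```text
t 21.7 pos [513.1 -96.9 100.6] yaw 2.83 tilt x [ 7.e-04 -2.e-04 -1.e+00] F [ 0.7 -1.4  1.6] w 15.0 delta cm [-3.93 12.11  0.05]
```

View pics/h13.png

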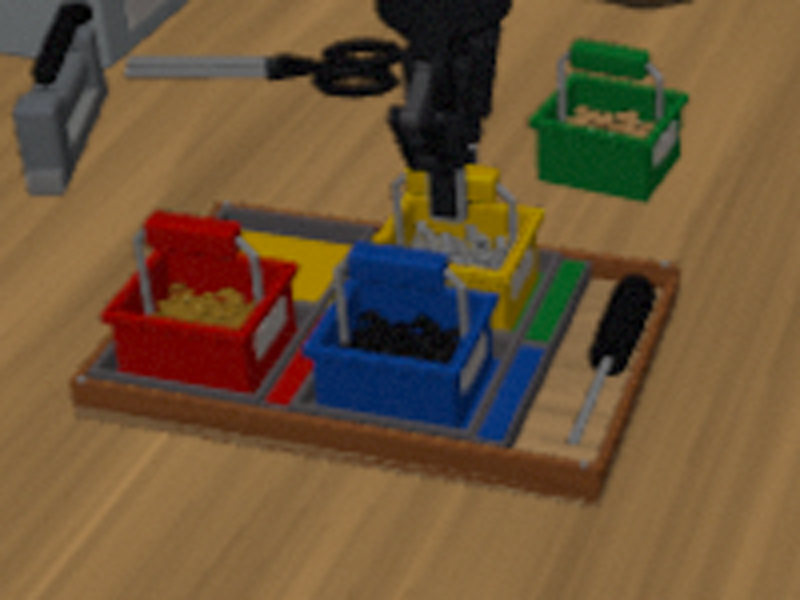

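Yellow is gripped at (450,195). Carrying +x to bay_yellow.

Call:
send_rows --rows "-0.3 0 0 0 0 0 1.2; -0.7 0 0 0 0 0 1.2; -1 0 0 0 0 0 1.2; -1 0 0 0 0 0 1.2; -0.7 0 0 0 0 0 1.2; -0.3 0.2 0 0 0 0 1.2; 0 0.5 0 0 0 0 1.2; 0 1.0 0 0 0 0 1.2"

```text
time_s: 22.55
position: [530.1, -96.0, 140.2]
ee_rot: [1.173, 1.232, -1.173]
force: [-0.2, -0.1, -3.0]
grip_width: 0.172
```

Call:
send_rows --rows "0 1.5 0 0 0 0 1.2; 0 1.8 0 0 0 0 1.2; 0 1.9 0 0 0 0 1.2; 0 1.8 0 0 0 0 1.2; 0 1.5 0 0 0 0 1.2; 0 1.1 0 0 0 0 1.2; 0 0.6 0 0 0 0 1.2; 0 0.2 0 0 0 0 1.2"

```text
time_s: 23.35
position: [634.2, -90.6, 139.7]
ee_rot: [1.172, 1.233, -1.173]
force: [-0.6, 0.1, -3.6]
grip_width: 0.176
```

```bash
python3 go.py 634.2 -91.5 100.5;  python3 - <<'E'
from h import *
b=shot('side','s14.png')
cv2.imwrite('pics/h14.png',cv2.resize(b['img'][180:330,190:390,::-1],(800,600),interpolation=cv2.INTER_CUBIC))
E
```

```text
t 23.35 pos [634.2 -90.6 139.7] yaw 2.85 tilt x [-6.e-04  3.e-04 -1.e+00] F [-0.6  0.1 -3.6] w 15.0 delta cm [3.92 0.   0.09]
```

View pics/h14.png

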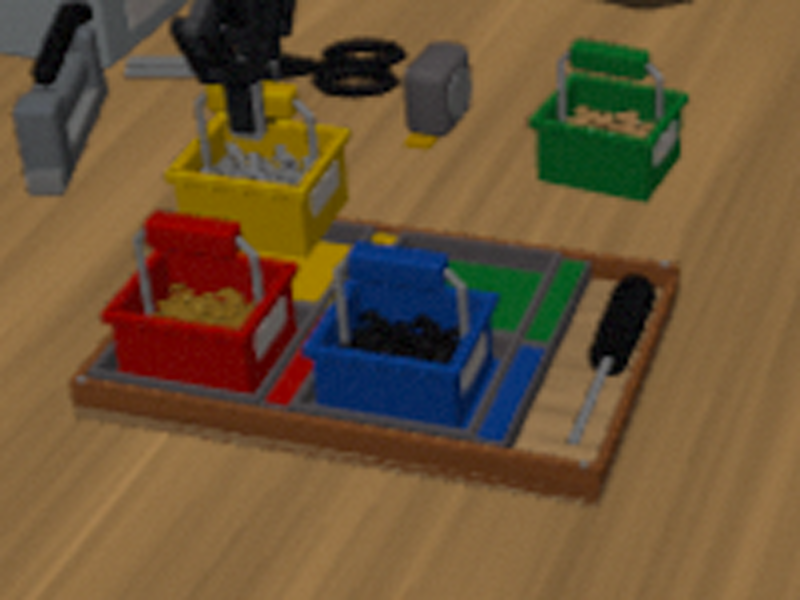

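Yellow is upright over bay_yellow at (260,180). Lowering.

Call:
send_rows --rows "0.5 0 0.1 0 0 0 1.2; 0.9 0 0 0 0 0 1.2; 0.9 0 0 0 0 0 1.2; 0.7 0 0 0 0 0 1.2; 0.4 0 0 0 0 0 1.2; 0.2 0 0 0 0 0 1.2; 0.15 0 0 0 0 0 1.2; 0.1 0 0 0 0 0 1.2"

```text
time_s: 24.2
position: [633.9, -91.8, 101.9]
ee_rot: [1.173, 1.232, -1.172]
force: [-0.2, -0.1, -3.0]
grip_width: 0.172
```

Call:
send_rows --rows "0.05 0 0 0 0 0 1.2; 0 0 0 0 0 0 1.2"

```text
time_s: 24.4
position: [633.8, -91.9, 101.4]
ee_rot: [1.173, 1.232, -1.173]
force: [0.2, -0.4, -4.2]
grip_width: 0.174
```

Call:
send_rows --rows "0.05 0 0 0 0 0 1.2; 0 0 0 0 0 0 1.2"

```text
time_s: 24.6
position: [633.8, -91.8, 100.9]
ee_rot: [1.173, 1.232, -1.173]
force: [0.3, 0.9, -2.9]
grip_width: 0.183
```

Call:
send_rows --rows "0.05 0 0 0 0 0 1.2; 0 0 0 0 0 0 1.2"

```text
time_s: 24.8
position: [633.9, -92.0, 100.6]
ee_rot: [1.173, 1.232, -1.173]
force: [-2.4, -2.1, 3.4]
grip_width: 0.178
```

Call:
send_rows --rows "0 0 0 0 0 0 2.0; 0 0 0 0 0 0 3.5; 0 0 0 0 0 0 4.5; -0.5 0 0 0 0 0 4.5; -1.2 0 0 0 0 0 4.5; -2 0 0 0 0 0 4.5; -2 0 0 0 0 0 4.5; -0.7 0 0 0 0 0 4.5"

```text
time_s: 25.6
position: [634.8, -91.9, 167.2]
ee_rot: [1.174, 1.229, -1.171]
force: [0.7, 0.1, 1.1]
grip_width: 0.526
```

```bash
python3 go.py 478 -298 87.5; python3 - <<'E'
from fit import *
b=shot('side','s15.png');a=shot('top','t15.png')
cv2.imwrite('pics/h15.png',cv2.resize(b['img'][180:330,190:390,::-1],(800,600),interpolation=cv2.INTER_CUBIC))
cv2.imwrite('pics/g15.png',cv2.resize(a['img'][140:290,200:400,::-1],(800,600),interpolation=cv2.INTER_CUBIC))
r,f,_=fit(a,'green',(478,-298,0),None,fixz=0,yaw0=-.09);print(r,f)
E
```

```text
t 25.6 pos [634.8 -91.9 167.2] yaw 2.83 tilt x [ 3.3e-03 -3.0e-04 -1.0e+00] F [0.7 0.1 1.1] w 45.0 delta cm [  7.92 -16.7   19.81]
[ 477.97795536 -297.28977143    0.           -4.76696784] 1430.0
```

View pics/h15.png

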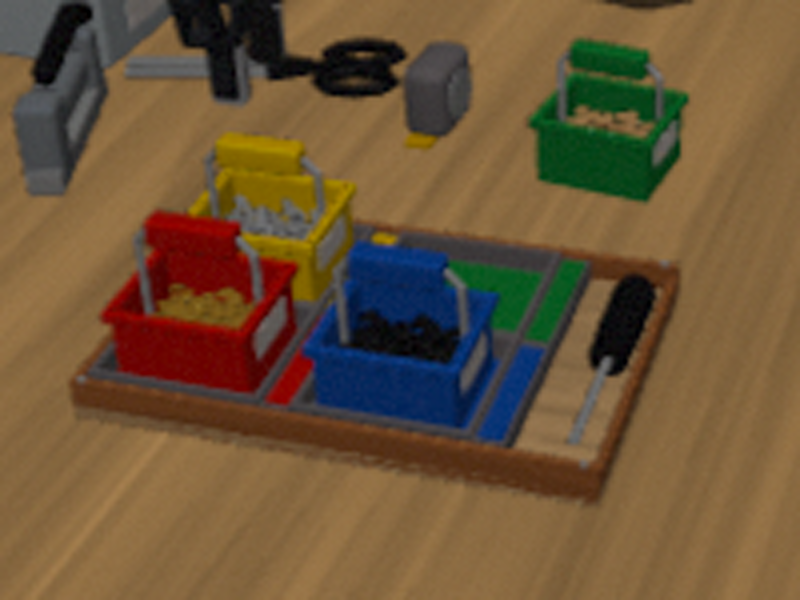

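View pics/g15.png

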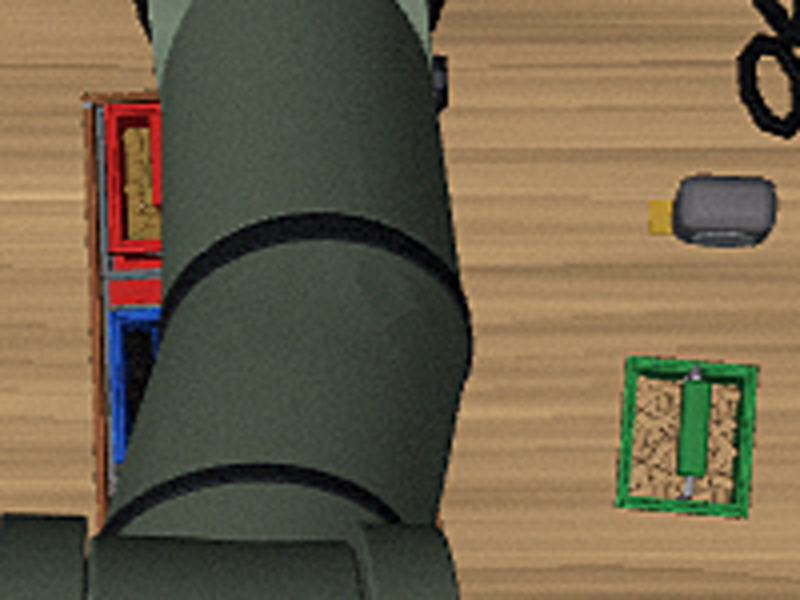

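All three placed bins look flat; the yellow speck at (385,238) is the end of the yellow label. Green is still at (478,-297.5), yaw -4.8.

Call:
send_rows --rows "0 -0.8 0.9 0 0 0 4.5; 0 -1.6 1.9 0 0 0 4.5; 0 -2.2 2.6 0 0 0 4.5; 0 -2.4 2.9 0 0 0 4.5; 0 -2.4 2.9 0 0 0 4.5; 0 -2.4 2.9 0 0 0 4.5; 0 -2.2 2.6 0 0 0 4.5; 0 -1.5 1.8 0 0 0 4.5"

```text
time_s: 26.5
position: [485.1, -286.7, 163.4]
ee_rot: [1.173, 1.233, -1.176]
force: [-0.3, 0.2, 0.2]
grip_width: 0.529
```

Call:
send_rows --rows "0.5 -0.8 0.9 0 0 0 4.5; 0.5 -0.4 0.4 3.8 0 0 4.5; 0 0 0 3.8 0 0 4.5; 0 0 0 0 0 0 4.5"

```text
time_s: 26.9
position: [476.4, -297.4, 153.4]
ee_rot: [1.271, 1.17, -1.271]
force: [-0.7, 0.5, -0.6]
grip_width: 0.529
```

```bash
python3 go.py 478 -297.5 87.5;python3 - <<'E'
from fit import *
b=shot('side','s16.png')
cv2.imwrite('pics/h16.png',cv2.resize(b['img'][140:290,250:450,::-1],(800,600),interpolation=cv2.INTER_CUBIC))
E
```

```text
t 26.9 pos [ 476.4 -297.4  153.4] yaw -4.81 tilt x [-1.e-03  7.e-04 -1.e+00] F [-0.7  0.5 -0.6] w 45.2 delta cm [6.59 0.16 0.  ]
```

View pics/h16.png

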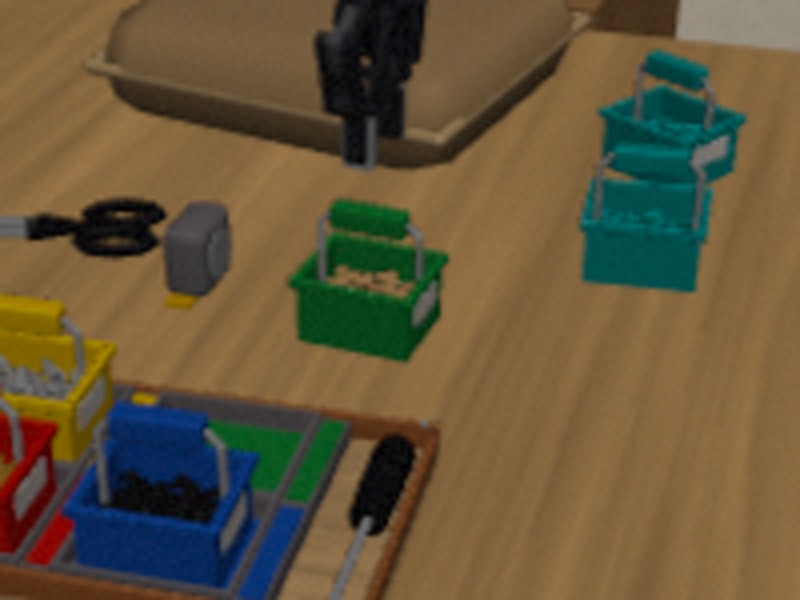

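The jaws are above the green bin with the pale dowels at (370,280); the turquoise ones are off at (650,200). Descending.

Call:
send_rows --rows "1 0.1 0 0 0 0 4.5; 1.5 0 0 0 0 0 4.5; 1.5 0 0 0 0 0 4.5; 1.4 0 0 0 0 0 4.5; 0.8 0 0 0 0 0 4.5; 0.3 0 0 0 0 0 4.5; 0 0 0 0 0 0 1.4; 0 0 0 0 0 0 1.2"

```text
time_s: 27.75
position: [478.1, -298.0, 89.7]
ee_rot: [1.27, 1.168, -1.27]
force: [0.5, -0.4, 0.4]
grip_width: 0.197
```

Call:
send_rows --rows "0 0 0 0 0 0 1.2; 0 0 0 0 0 0 1.2; 0 0 0 0 0 0 1.2"

```text
time_s: 28.05
position: [478.1, -297.9, 89.8]
ee_rot: [1.27, 1.168, -1.27]
force: [-0.4, 3.0, 6.7]
grip_width: 0.177
```

```bash
python3 go.py 512 -97.5 150; python3 - <<'E'
from fit import *
b=shot('side','s17.png')
cv2.imwrite('pics/h17.png',cv2.resize(b['img'][140:290,250:450,::-1],(800,600),interpolation=cv2.INTER_CUBIC))
E
```

```text
t 28.05 pos [ 478.1 -297.9   89.8] yaw -4.76 tilt x [ 8.e-04 -2.e-04 -1.e+00] F [-0.4  3.   6.7] w 15.1 delta cm [ -6.02   1.72 -20.25]
```

View pics/h17.png

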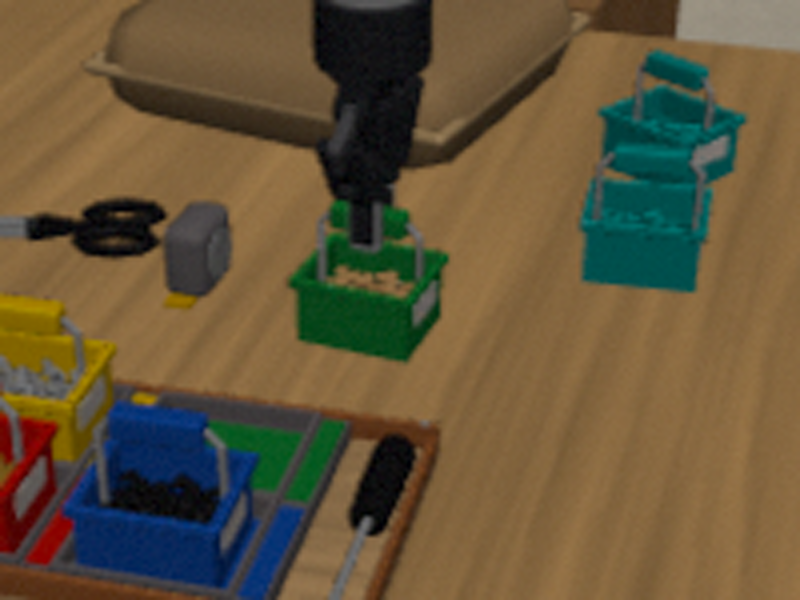

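Green is gripped at (365,225). Lifting 6 cm, turning to the tray's yaw and carrying to bay_green.

Call:
send_rows --rows "-0.3 0 0 0 0 0 1.2; -0.7 0 0 0 0 0 1.2; -1 0 0 -0.8 0 0 1.2; -1.2 0 0 -1.6 0 0 1.2; -1.2 0 0 -2 0 0 1.2; -0.9 0 0 -1.6 0 0 1.2; -0.5 0 0 -1.1 0 0 1.2; -0.2 0 0 -0.5 0 0 1.2"

```text
time_s: 28.9
position: [477.8, -298.1, 150.0]
ee_rot: [1.172, 1.232, -1.172]
force: [0.4, -0.5, -4.1]
grip_width: 0.174
```

Call:
send_rows --rows "0 0.1 -0.3 0 0 0 1.2; 0 0.2 -0.8 0 0 0 1.2; 0 0.3 -1.4 0 0 0 1.2; 0 0.4 -1.9 0 0 0 1.2; 0 0.5 -2.2 0 0 0 1.2; 0 0.5 -2.3 0 0 0 1.2; 0 0.5 -2.3 0 0 0 1.2; 0 0.5 -2.2 0 0 0 1.2"

```text
time_s: 29.7
position: [501.1, -160.1, 149.1]
ee_rot: [1.172, 1.233, -1.172]
force: [-0.1, -0.3, -4.1]
grip_width: 0.171
```

Call:
send_rows --rows "0 0.4 -2.0 0 0 0 1.2; 0 0.4 -1.6 0 0 0 1.2; 0 0.3 -1.2 0 0 0 1.2; 0 0.2 -0.9 0 0 0 1.2; 0 0.1 -0.5 0 0 0 1.2; 0 0 -0.2 0 0 0 1.2; 0 0 0 0 0 0 1.2"

```text
time_s: 30.4
position: [511.8, -98.2, 149.3]
ee_rot: [1.173, 1.232, -1.173]
force: [0.1, -0.8, -4.4]
grip_width: 0.181
```

```bash
python3 go.py 512 -97.5 101.5; python3 - <<'E'
from fit import *
b=shot('side','s18.png')
cv2.imwrite('pics/h18.png',cv2.resize(b['img'][160:310,200:400,::-1],(800,600),interpolation=cv2.INTER_CUBIC))
E
```

```text
t 30.4 pos [511.8 -98.2 149.3] yaw 2.82 tilt x [-2.e-04 -1.e-04 -1.e+00] F [ 0.1 -0.8 -4.4] w 15.4 delta cm [ 4.78  0.03 -0.07]
```

View pics/h18.png

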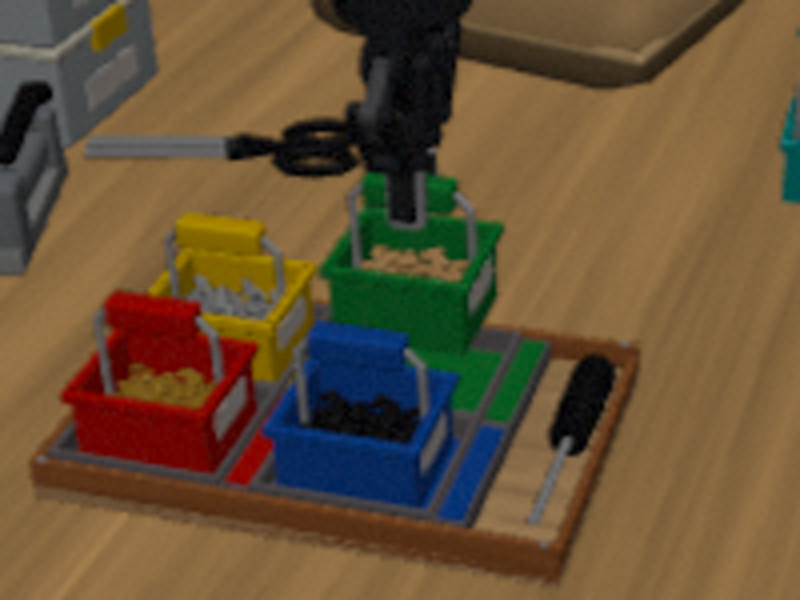

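Green is upright over bay_green at (415,260). Lowering.

Call:
send_rows --rows "0.5 0 -0.05 0 0 0 1.2; 0.9 0 0 0 0 0 1.2; 0.9 0 0 0 0 0 1.2; 0.9 0 0 0 0 0 1.2; 0.7 0 0 0 0 0 1.2; 0.4 0 0 0 0 0 1.2; 0.2 0 0 0 0 0 1.2; 0.1 0 0 0 0 0 1.2"

```text
time_s: 31.25
position: [511.7, -97.2, 103.7]
ee_rot: [1.172, 1.233, -1.173]
force: [-10.7, 3.7, 29.5]
grip_width: 0.173
```

Call:
send_rows --rows "0.05 0 0 0 0 0 1.2; 0 0 0 0 0 0 1.2"

```text
time_s: 31.45
position: [511.7, -97.2, 103.8]
ee_rot: [1.172, 1.232, -1.173]
force: [-8.6, 2.8, 18.5]
grip_width: 0.173
```

Call:
send_rows --rows "0.05 0 0 0 0 0 1.2; 0 0 0 0 0 0 1.2"

```text
time_s: 31.65
position: [511.7, -97.2, 103.7]
ee_rot: [1.172, 1.232, -1.173]
force: [-13.1, 4.2, 30.9]
grip_width: 0.175
```

Contact came at 103.7, about 2 mm earlier than I predicted. I'll relieve the pressure and check the seating in a picture.

Call:
send_rows --rows "-0.1 0 0 0 0 0 1.2; -0.1 0 0 0 0 0 1.2; 0 0 0 0 0 0 1.2"

```text
time_s: 31.95
position: [512.1, -97.6, 104.4]
ee_rot: [1.173, 1.232, -1.172]
force: [0.0, -0.0, -4.0]
grip_width: 0.173
```

```bash
python3 - <<'E'
from fit import *
b=shot('side','s19.png')
cv2.imwrite('pics/h19.png',cv2.resize(b['img'][190:290,220:353,::-1],(798,600),interpolation=cv2.INTER_CUBIC))
E
```

```text
(no output)
```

View pics/h19.png

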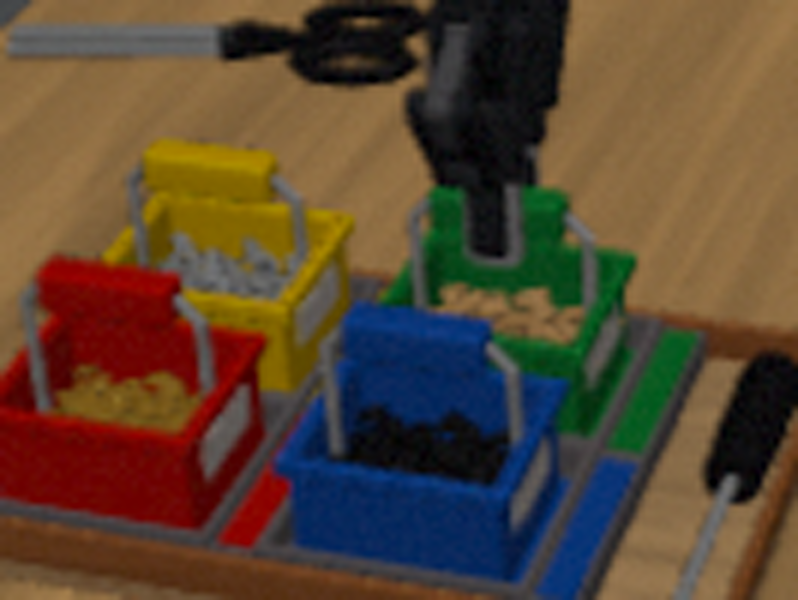

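Green is inside the pocket, since resting on a wall would put it 14 mm higher, and the wrist now carries its weight. Touching down softly.

Call:
send_rows --rows "0.05 0 0 0 0 0 1.2; 0 0 0 0 0 0 1.2"

```text
time_s: 32.2
position: [511.9, -97.4, 103.8]
ee_rot: [1.173, 1.232, -1.173]
force: [-1.3, 1.5, 2.2]
grip_width: 0.175
```

Touchdown at 103.8. Releasing and backing away up and to the right to clear the top view.

Call:
send_rows --rows "0 0 0 0 0 0 2.0; 0 0 0 0 0 0 3.5; 0 0 0 0 0 0 4.5; -0.5 0 0 0 0 0 4.5; -1.2 0 0 0 0 0 4.5; -2 0 0 0 0 0 4.5; -2 0 0 0 0 0 4.5; -2 0 1 0 0 0 4.5"

```text
time_s: 33.0
position: [512.5, -106.5, 182.6]
ee_rot: [1.172, 1.233, -1.171]
force: [0.7, -0.7, 0.3]
grip_width: 0.53
```

Call:
send_rows --rows "-1 0 2 0 0 0 4.5; 0 -0.5 3 0 0 0 4.5; 0 -1 3 0 0 0 4.5; 0 -1 3 0 0 0 4.5; 0 -1 3 0 0 0 4.5; 0 -1 3 0 0 0 4.5; 0 -0.5 3 0 0 0 4.5; 0 0 3 0 0 0 4.5"

```text
time_s: 33.8
position: [473.1, -341.2, 192.1]
ee_rot: [1.173, 1.231, -1.173]
force: [-0.2, 0.1, -0.6]
grip_width: 0.527
```

Call:
send_rows --rows "0 0 3 0 0 0 4.5; 0 0 3 0 0 0 4.5; 0 0 2 0 0 0 4.5; 0 0 1 0 0 0 4.5; 0 0 0 0 0 0 4.5; 0 0 0 0 0 0 4.5"

```text
time_s: 34.4
position: [478.5, -428.5, 191.1]
ee_rot: [1.173, 1.233, -1.172]
force: [-0.6, -0.5, 0.2]
grip_width: 0.53
```

```bash
python3 - <<'E'
from fit import *
a=shot('top','t20.png');b=shot('side','s20.png')
P=[]
for c,X in dict(yellow=(633,-92,13),blue=(507,-6,13),red=(629,0,13),green=(512,-97,13)).items():
    r,f,_=fit(a,c,X,b,yaw0=.05);r2,f2,_=fit(a,c,X,None,fixz=13,yaw0=.05);print(c,r.round(1),f,r2.round(1),f2);P.append(r2)
overlay(a,P,None,'o20.png',200,140,150,150,4);overlay(b,P,None,'q20.png',195,190,160,120,5)
E
```

```text
yellow [636.4 -92.4  12.    3.2] 3648.0 [636.3 -92.4  13.    2.9] 1182.0
blue [507.9  -4.4  11.9   3. ] 4817.0 [507.5  -4.6  13.    3. ] 1977.0
red [ 6.307e+02 -3.000e-01  1.220e+01  2.600e+00] 4862.0 [ 6.305e+02 -5.000e-01  1.300e+01  2.400e+00] 2105.0
green [511.4 -97.4  10.1   3.3] 4145.0 [510.8 -97.3  13.    2.9] 1651.0
```

View pics/o20.png

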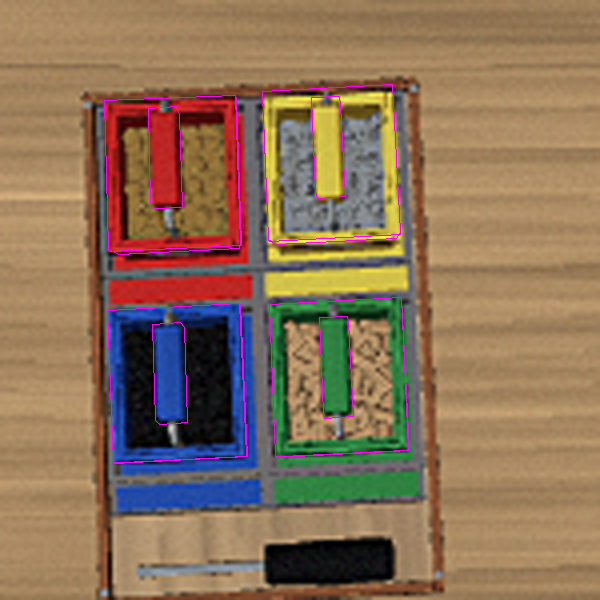

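View pics/q20.png

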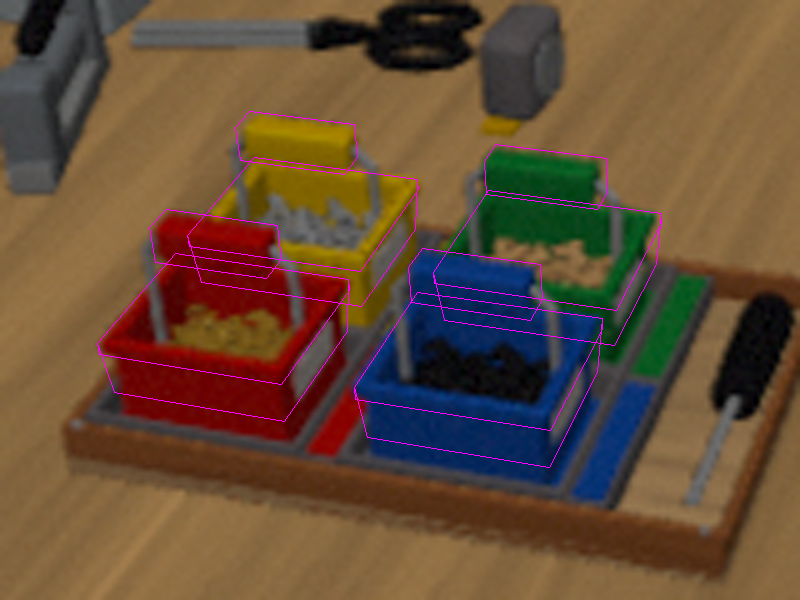

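View pics/s20.png

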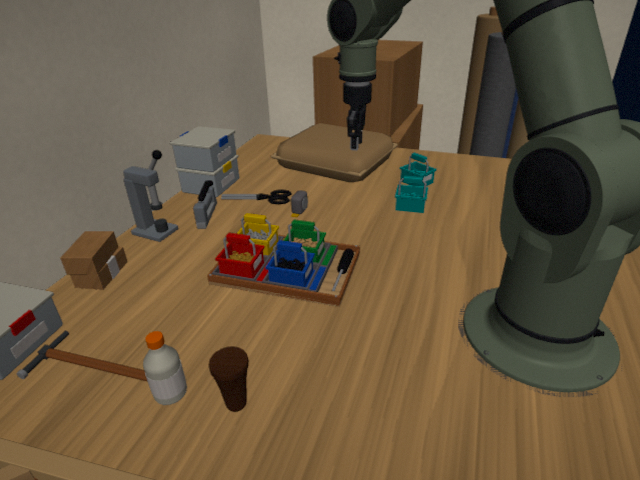

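All four bins sit level in their own bays in both views. The glue bottle (165,370) and the sofa foot (231,380) are standing, and the arm is clear of everything. Handing in.

```bash
python3 -c "
from h import *
print(manip.close_job()); s=telemetry.read_state(); print(s['time_s'],s['force'])"
```

```text
the job is handed in; nothing more can be done
None
the job is handed in; nothing more can be done
```

All four bins are in the bays with the labels of their own colours, and the job was handed in at about 34.5 s of the 106 s allowed. I parked yellow in the free green bay. Then I moved blue to bay_blue, red to bay_red, yellow to bay_yellow, and the green bin of dowels from the bench to bay_green. The turquoise look-alikes were not touched.

- **Placing:** in the last pictures all four bins are upright inside their pockets. Their fitted positions are within about 3 mm of the bay centres, and their yaw is within about 0.5° of the tray's 2.9°. The glue bottle and the sofa foot are still standing, and no spilled contents show.
- **Disagreements:** green touched down about 2 mm sooner than I predicted, with about 31 N at the wrist for a moment. I eased off and set it down again at about 2 N. The two-camera fit put green's underside 2 mm lower than the other three. Blue partly hides green in the side view, so I did not count this as a seating fault.

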